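# Line up a delivery of boxed tubes and photograph it

## Task

Record this delivery of boxed inner tubes: line up every box on the desk in one closed, even row in the aluminium fence, lying flat with a short end against the rail, the first box against the stop and each next one nudged up against the one before. Swivel and tilt the camera by its handle so that the lens points at the red mark on the rail, then press the red shutter button to take the picture of the finished row. Let the button go, leave the row and the camera as photographed, and do not disturb the tin, the oil bottle or the tape.

Things in the scene. Friction and masses are not known exactly. Their poses are not given: they have to be found in the camera images.
- fence: L-shaped fence of aluminium extrusion, 45 mm high, 20 mm thick, screwed to the desk. Origin: inner corner at desk level. The rail's inner face is the plane y = 0 of this frame, from the corner 370 mm along -x (towards the robot); boxes stand on its +y side. The stop's inner face is the plane x = 0, from y = 0 to 110 mm. Black ticks on the rail every 61 mm.
- centre_mark (a point): the red mark on the rail, 12 mm wide, 150 mm from the corner; this point is on the rail's inner face 41 mm above the desk, just above the boxes
- stand: camera stand fixed to the desk: dark round foot 110 mm wide, column 22 mm thick. Origin under the column at desk level; the swivel axis is vertical through it, and the tilt axis crosses it 150 mm above the desk. Its x axis is the way the lens looks when joint pan is 0.
- pan (a joint): swivel of the camera head about the vertical, rad, positive = counterclockwise from above, range -1.2 to 1.2; stiff (0.4 N m), stays where it is left
- tilt (a joint): tilt of the camera head about the level axis 150 mm above the desk, rad, 0 = lens level, positive = lens down (handle up), range -0.45 to 0.85; stiff (0.45 N m), stays where it is left
- lens (a point): centre of the lens front (black, 58 mm wide). Its frame turns with the camera: x the way the lens looks, y to the camera's left, z up. The crossing of swivel and tilt axes lies at (-46, 0, -56) mm in it. Camera body 44 deep (its middle 18 mm behind the swivel axis) x 108 wide x 68 mm high, bottom 22 and top 90 mm above the tilt axis.
- handle (a point): middle of the black rubber grip of the pan handle, a rod 17 mm thick, grip 60 mm long, that points backwards and 11 degrees down from the head; 122 mm behind and 23.5 mm below the crossing of the axes (camera frame). Taken here from above and moved, it swivels and tilts the head. Same axes as lens.
- shutter (a joint): the red shutter button's travel, m: 0 released, 0.005 fully down; the picture is taken at 0.003. Springs back; about 3 N fully down
- shutter_top (a point): top of the red shutter button, 18 mm wide, at the right on the camera's top, 30 mm behind, 34 mm right of and 100 mm above the crossing of the axes (camera frame), 10 mm proud of the camera body. Pressed along the camera's -z; straight down from above serves as well. Same axes as lens.
- grease_tin: bystander: yellow-lidded grease tin, 79 mm wide, 30 mm high, origin at the centre of its underside
- oiler: bystander: green oil bottle, 43 mm wide, 142 mm high, origin at the centre of its underside
- tape_roll: bystander: roll of black tape, 104 mm wide, 24 mm high, origin at the centre of its underside
- tube_box_1: boxed inner tube, brown carton with blue and white labels, 60 wide (its x) x 90 long (its y) x 36 mm high, 0.15 kg. Origin at the centre of its underside, z up. Either way round serves.
- tube_box_2: boxed inner tube, brown carton with blue and white labels, 60 wide (its x) x 90 long (its y) x 36 mm high, 0.15 kg. Origin at the centre of its underside, z up. Either way round serves.
- tube_box_3: boxed inner tube, brown carton with blue and white labels, 60 wide (its x) x 90 long (its y) x 36 mm high, 0.15 kg. Origin at the centre of its underside, z up. Either way round serves.
- tube_box_4: boxed inner tube, brown carton with blue and white labels, 60 wide (its x) x 90 long (its y) x 36 mm high, 0.15 kg. Origin at the centre of its underside, z up. Either way round serves.
- tube_box_5: boxed inner tube, brown carton with blue and white labels, 60 wide (its x) x 90 long (its y) x 36 mm high, 0.15 kg. Origin at the centre of its underside, z up. Either way round serves.

How it is judged:
By the outcome, as a careful person would: the job done as asked, in the order asked, and still so for the second after the job is handed in, with the robot touching nothing.
Of tube_box_1, tube_box_2, tube_box_3, tube_box_4, tube_box_5 only 3 to 5 are there at a start; the rules pass over those that are not, and their reading is None.
At some moment in a run one of tube_box_1, tube_box_2, tube_box_3, tube_box_4, tube_box_5 may be knocked a few centimetres aside while the robot is not near it.
Once in a run the grip may slacken for a moment while it holds something.
It also fails if it takes over 210 s, if anything falls off the work surface, if the arm or the gripper's body presses on something with over 40 N, if the wrist force passes 120 N, or if a joint passes its speed limit or range.

## Robot

A 6-joint arm with a two-finger parallel gripper is mounted at the origin on a cart in front of the work surface, level with it; the furniture and walls round the work are solid. World frame = base frame: x ahead of the robot, y to its left, z up, the work surface at z = 0. Lengths are in m, angles in rad, forces in N, time in s.
With the tool pointing down it reaches from about 0.375 to 0.9 m from the base axis. Payload 3.1 kg.
Tool frame: the origin (TCP) lies between the finger pads; the fingertips stand manip.nose_length ahead of it and the grasp point (between the pads) lies 5 mm behind it (manip.nose_length is the distance from the TCP to the fingertips, in m); z points along the fingers, y is the line along which they close (so a half turn about z gives the same grasp; the last joint's range is limited). The gripper opens to 85 mm and grips with 20 to 120 N. Pads are 22 mm wide; open, the fingers measure 114 mm over their backs; the gripper's body (76 mm by 85 mm) begins 54 mm behind the grasp point. The pads swing forward as they close: fully open they stand 13 mm farther back than shut.
Start: joints at [1.05, 0.527, 1.433, -0, 1.181, -0.178], TCP at [0.209, 0.589, 0.245] pointing down, gripper open.
Joint ranges: [-3.08, 3.08], [-0.75, 2.2], [0.22, 2.44], [-1.43, 4.57], [0, 2.65], [-2.85, 2.85]. Speed limits (rad/s): [2.79, 2.79, 3.14, 3.14, 3.14, 3.14].

## Interface

Orientations are given as a unit quaternion [x, y, z, w].
In Python, from station import monitor, eyes, job, manip gives the robot as it stands.
- The arm moves only by the shell command python3 -m pendant 'ROWS' [FORCE]. ROWS is JSON, a list that holds one entry, the list of rows, each a list of 7 numbers: the shift along the tool's x, y, z as a fraction of full scale, then the turn, a rotation vector about the tool's x, y, z as a fraction of full scale, then the opening, from 0 (shut) to 1 (fully open). A call has 1 to 20 rows; each row shifts and turns the commanded pose from where the row before left it, along the tool's axes as they then stand; what a row does not reach is not made up. Full scale, the value 1, is 800 mm for a shift and 0.12 rad for a turn. A row lasts 1/10 s, in which the tool goes at most 50 mm and 8.59 degrees, less where a joint would pass 70% of its speed; a pose out of reach is approached as far as the arm can. A call with a number of a shift or a turn outside -1 to 1 is refused whole. A call with a gripper value outside its range is refused whole. The fingers move at their own pace and stop on an object; FORCE is the grip in N (left out, the last holds). Time passes only in rows, so rows that do not move let the fingers close. It gives the time, the measured TCP pose, the force, the opening and the grip force at its end, in the units of the state.
- monitor.sense(): the state, without advancing time (a new reading comes with each control period).
- eyes.snapshot(name): name is "scene" or "top" or "wrist"; returns a dict with "pixels" (480x640x3 uint8, red, green, blue), "depth" (480x640 float32, m along the optical axis (not along the pixel's ray), 0 where there is no reading), "intrinsics" (3x3 intrinsics, pixels), "eye" and "attitude" of the camera in the world. Camera axes: x right, y down, z forward; pixel columns grow to the right and rows downward; lengths in m; the calibration is good to about 2 mm. A picture is of the moment at which its call begins.
- job.sign_off(): hands the job in; it is judged then, once.
The state is a dict: "t": time; "q": joint angles; "qd": joint speeds; "tau": joint torques, N m; "tcp_pos": TCP position; "tool_rot": TCP orientation; "force": force on the tool from outside, world axes, zero at the start; "ft_torque": the same for the moment, N m; "finger_gap": opening from 0.0 (shut) to 1.0 (fully open); "gripper_force": force on a finger pad.
Only numpy, scipy, OpenCV 4.12 (cv2) and the standard library are available. Lean on these libraries where they do the work, as an engineer would, in place of code of your own. Each camera call takes 0.05 s, during which the arm holds its last target. There are 200 camera calls.

## Working session

There is one attempt and no reset: what is moved stays moved. The work goes in short steps, Python scripts to look and compute and a shell command to move; the robot and the scene stay as the last step left them, time stands still between calls to the robot, and variables do not carry over. Pictures are saved under pics/ and viewed, at most 14 in all, crops included, and the job is handed in when it is done.

```bash
ls; mkdir -p pics; cat > h.py <<'E'
import sys; sys.path.insert(0,'.')
import numpy as np, cv2, json
from station import monitor, eyes, job, manip
from scipy.spatial.transform import Rotation as R
def snap(n):
    s=eyes.snapshot(n); a=np.array(s['attitude']); 
    s['Rm']=R.from_quat(a).as_matrix() if a.size==4 else a.reshape(3,3)
    return s
def save(s,name,box=None,scale=1):
    im=s['pixels'][:,:,::-1]
    if box: x0,y0,x1,y1=box; im=im[y0:y1,x0:x1]
    if scale!=1: im=cv2.resize(im,None,fx=scale,fy=scale,interpolation=cv2.INTER_CUBIC)
    cv2.imwrite('pics/'+name,im)
def cloud(s):
    K=np.array(s['intrinsics']); d=s['depth']; v,u=np.mgrid[:480,:640]
    p=np.stack([(u-K[0,2])*d/K[0,0],(v-K[1,2])*d/K[1,1],d],-1)
    return p@s['Rm'].T+np.array(s['eye'])
def ray(s,u,v,z):
    K=np.array(s['intrinsics']); r=s['Rm']@np.array([(u-K[0,2])/K[0,0],(v-K[1,2])/K[1,1],1]); e=np.array(s['eye'])
    return e+r*(z-e[2])/r[2]
E
python3 - <<'E'
from h import *
for n in('top','scene'):
    s=snap(n); save(s,n+'1.png'); print(n,s['eye'],s['attitude'],np.array(s['intrinsics']).tolist())
print(manip.nose_length, monitor.sense())
E
```

```text
pics
top [ 0.15398376 -0.06088871  1.56951908] [ 0.72397781 -0.67375957  0.09909576 -0.10992821] [[616.9093016055293, 0.0, 305.110538688197], [0.0, 616.9093016055293, 246.20784258905513], [0.0, 0.0, 1.0]]
scene [-0.06021478 -0.54734385  1.09945363] [ 0.83648353 -0.4177847   0.15347472 -0.31968228] [[495.54592193997183, 0.0, 318.8027154848536], [0.0, 495.54592193997183, 240.9435787874317], [0.0, 0.0, 1.0]]
0.014 {'t': 0.1, 'q': array([ 1.05051559e+00,  5.28343531e-01,  1.43381031e+00,  1.86425782e-05,
        1.18141209e+00, -1.78511618e-01]), 'qd': array([ 0.00199012, -0.00120513, -0.00351107,  0.00043365,  0.00102504,
        0.00194594]), 'tau': array([ 9.23533153e-04, -4.43306351e+01, -1.78586519e+01, -1.79923923e-04,
        3.83628052e-03,  9.64964386e-06]), 'tcp_pos': array([0.20912443, 0.58829998, 0.24443819]), 'tool_rot': array([ 1.70057504e-01,  9.85433647e-01, -9.24075133e-04, -3.45855917e-04]), 'force': array([ 0.77974511, -0.09425104, -0.72408619]), 'ft_torque': array([ 0.04619263, -0.01695684, -0.11081788]), 'gripper_force': 0.0, 'finger_gap': 0.9996564120154489}
```

View pics/top1.png

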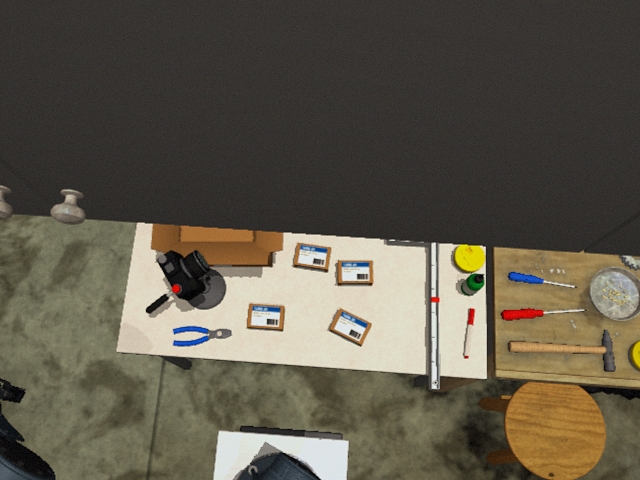

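View pics/scene1.png

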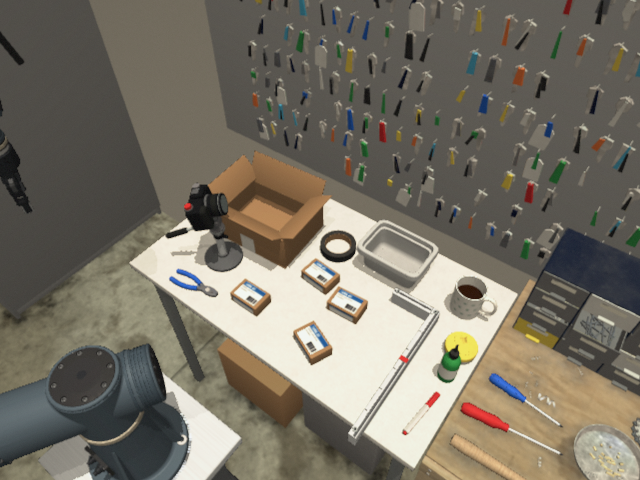

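Top view: four boxes, at about (312,257), (354,272), (265,317) and (350,326). The rail runs along u≈435 with the red mark at (435,300), and the stand foot is at (207,288). In the scene view the stop is at the far end, around (415,303). Next I'll measure these.

```bash
python3 - <<'E'
from h import *
for n in('top','scene'):
    s=snap(n); P=cloud(s); hsv=cv2.cvtColor(s['pixels'],cv2.COLOR_RGB2HSV)
    print(n)
    z=P[...,2]; ok=(s['depth']>0)
    m=(ok&(z>.027)&(z<.044)&(P[...,0]>.2)&(P[...,0]<.8)).astype(np.uint8)
    nn,lab,st,c=cv2.connectedComponentsWithStats(m,connectivity=4)
    for i in range(1,nn):
        if st[i,4]<100: continue
        q=P[lab==i]; r=cv2.minAreaRect((q[:,:2]*1000).astype(np.float32))
        print(st[i,4],c[i].round(),np.median(q,0).round(4),'rect',np.round(r[0],1),np.round(r[1],1),round(r[2],1))
    red=(((hsv[...,0]<6)|(hsv[...,0]>174))&(hsv[...,1]>200)&(hsv[...,2]>120)&ok).astype(np.uint8)
    nn,lab,st,c=cv2.connectedComponentsWithStats(red)
    for i in range(1,nn):
        q=P[lab==i]
        if st[i,4]>8: print('red',st[i,4],c[i].round(1),np.median(q,0).round(4))
    if n=='top':
        print('cupboard',P[100,300],P[200,400],P[225,200], 'desk',P[330,300])
        save(s,'topc.png',(400,230,500,400),3.5); 
    else: save(s,'scenec.png',(150,170,260,290),5)
E
```

```text
top
793 [312. 256.] [ 0.5959 -0.0408  0.0361] rect [597.1 -40.7] [90.3 64. ] 85.5
560 [470. 257.] [ 0.6235 -0.4469  0.0311] rect [ 621.2 -448.1] [72.2 78.9] 0.4
227 [493. 308.] [ 0.4929 -0.5039  0.0358] rect [ 498.8 -503.9] [  5.3 315.2] 89.7
797 [355. 272.] [ 0.5613 -0.1532  0.036 ] rect [ 562.5 -153.9] [61.3 90.3] 3.2
853 [266. 317.] [0.4304 0.0655 0.0355] rect [430.9  65.7] [91.2 61.3] 89.6
862 [351. 327.] [ 0.4203 -0.1485  0.0357] rect [ 420.9 -148.9] [89.8 62.5] 67.8
red 50 [175.4 288.4] [0.4416 0.2534 0.2421]
red 29 [434.8 299.3] [ 0.5026 -0.3563  0.0453]
red 67 [470.8 316.2] [ 0.473  -0.4536  0.0134]
red 333 [521.2 313.6] [ 0.4759 -0.5608  0.0741]
cupboard [ 0.3400136  -0.04290009  1.25047198] [ 0.33907955 -0.12157262  1.10703857] [0.33957855 0.05681379 1.00728857] desk [ 0.40942471 -0.02185513 -0.00600602]
scene
427 [ 47. 111.] [0.5912 1.2464 0.0352] rect [ 608.8 1248.2] [ 26.9 377.4] 89.8
280 [265. 197.] [0.7485 0.294  0.036 ] rect [733.6 272. ] [ 99.4 210.4] 37.5
376 [275. 243.] [0.5662 0.0889 0.0354] rect [609.1 126.2] [150.7 293.1] 47.1
178 [387. 271.] [ 0.7067 -0.185   0.0354] rect [ 709.7 -181.4] [ 18.9 151.2] 3.9
647 [320. 273.] [ 0.5935 -0.0418  0.036 ] rect [596.7 -39.7] [93.8 64.6] 85.0
704 [250. 294.] [0.4283 0.0641 0.0357] rect [430.2  67.5] [92.9 64.1] 90.0
743 [347. 302.] [ 0.5595 -0.1546  0.0359] rect [ 562.4 -151.3] [64.7 92.6] 4.4
142 [409. 303.] [ 0.6511 -0.2845  0.0359] rect [ 651.1 -282.9] [ 7.3 98.2] 2.4
131 [464. 309.] [ 0.7174 -0.4085  0.0349] rect [ 728. -406.] [35.8 80.5] 14.8
850 [312. 340.] [ 0.4186 -0.1505  0.0359] rect [ 420.2 -148.1] [92.7 62.2] 67.0
617 [462. 344.] [ 0.6286 -0.4486  0.0305] rect [ 628.6 -446.4] [77.2 74.4] 84.8
red 12 [384.1 136.2] [ 0.8819 -0.037   0.3109]
red 9 [480.2 419.2] [ 0.467  -0.5627  0.066 ]
red 15 [488.2 423.4] [ 0.4676 -0.579   0.0665]
```

View pics/topc.png

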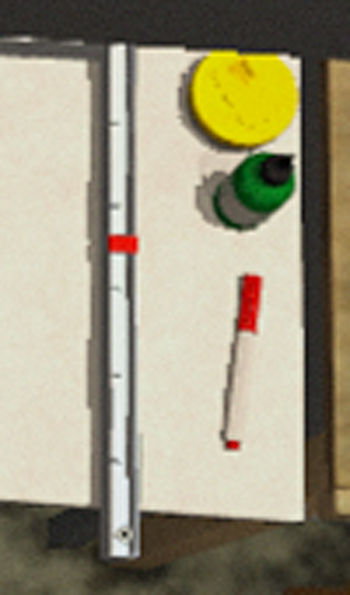

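View pics/scenec.png

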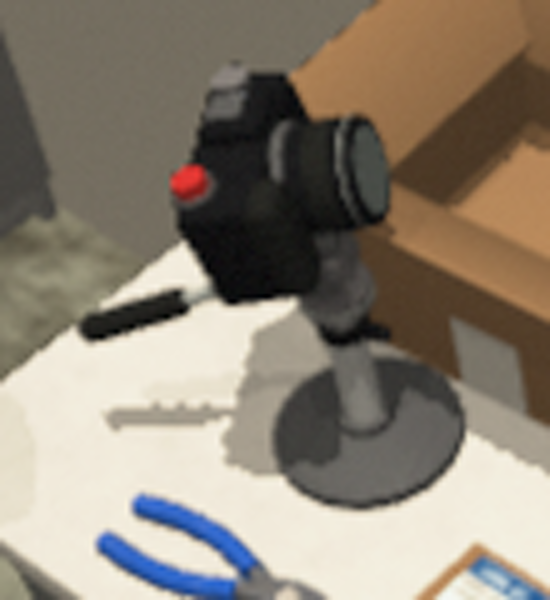

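```bash
cat >> h.py <<'E'
def plan(x,y,z,yawdeg=None):
    """from current pose to target TCP xyz with tool-y axis at yaw (mod 180), pointing down: print turn then shift (in turned tool frame), fractions"""
    s=monitor.sense(); T=R.from_quat(s['tool_rot']); M=T.as_matrix()
    cur=np.degrees(np.arctan2(M[1,1],M[0,1]))
    if yawdeg is None: yawdeg=cur
    yw=cur+((yawdeg-cur+90)%180-90); a=np.radians(yw)
    ty=np.array([np.cos(a),np.sin(a),0]); tz=np.array([0,0,-1.]); tx=np.cross(ty,tz)
    G=R.from_matrix(np.stack([tx,ty,tz],1)); rv=(T.inv()*G).as_rotvec()/.12
    d=G.inv().apply(np.array([x,y,z])-s['tcp_pos'])/.8
    print('tcp',s['tcp_pos'].round(4),'yaw',round(cur,1),'t',round(s['t'],1),'gap',round(s['finger_gap'],3)); print(' turn',rv.round(3),' shift(/0.0625 per row)',d.round(4),' rows',np.ceil(np.abs(d).max()/.0625),' q6',s['q'].round(2))
E
python3 - <<'E'
from h import *
for n in('top','scene'):
    s=snap(n); P=cloud(s); z=P[...,2]; d=s['depth']>0
    m=d&(z>.04)&(z<.05)&(P[...,0]>.27)&(P[...,0]<.69)&(P[...,1]>-.38)&(P[...,1]<-.325)
    q=P[m]; b=np.arange(.28,.68,.04)
    for x in b:
        k=q[abs(q[:,0]-x)<.015]
        if len(k)>3: print(n,round(x,2),len(k),np.percentile(k[:,1],[3,50,97]).round(4))
    print('x range',q[:,0].min(),q[:,0].max())
    m=d&(z>.04)&(z<.05)&(P[...,0]>.6)&(P[...,0]<.7)&(P[...,1]>-.325)&(P[...,1]<-.22); q=P[m]
    if len(q):
        for y in (-.31,-.29,-.27,-.25):
            k=q[abs(q[:,1]-y)<.01]
            if len(k): print('stop',y,len(k),np.percentile(k[:,0],[3,50,97]).round(4))
        print(q[:,1].max())
E
```

```text
top 0.28 41 [-0.3676 -0.3587 -0.3517]
top 0.32 92 [-0.3682 -0.3579 -0.3503]
top 0.36 88 [-0.3676 -0.3582 -0.3489]
top 0.4 86 [-0.3673 -0.3569 -0.3493]
top 0.44 89 [-0.3669 -0.3573 -0.3481]
top 0.48 84 [-0.3663 -0.3558 -0.347 ]
top 0.52 88 [-0.366  -0.3556 -0.3462]
top 0.56 86 [-0.3662 -0.3557 -0.3458]
top 0.6 84 [-0.3655 -0.355  -0.345 ]
top 0.64 70 [-0.3627 -0.3533 -0.3444]
x range 0.2815061872844016 0.6529540871313863
stop -0.31 6 [0.6501 0.6516 0.6523]
stop -0.29 6 [0.6492 0.6503 0.6527]
stop -0.27 10 [0.6491 0.6512 0.652 ]
stop -0.25 10 [0.6485 0.6497 0.6514]
-0.2377232504697484
scene 0.28 62 [-0.3688 -0.3596 -0.3506]
scene 0.32 129 [-0.3684 -0.3592 -0.3494]
scene 0.36 123 [-0.3678 -0.3584 -0.3489]
scene 0.4 118 [-0.3669 -0.3582 -0.3482]
scene 0.44 106 [-0.3664 -0.3573 -0.3476]
scene 0.48 103 [-0.3654 -0.3561 -0.3463]
scene 0.52 98 [-0.365  -0.3556 -0.3455]
scene 0.56 90 [-0.3638 -0.3546 -0.345 ]
scene 0.6 85 [-0.3637 -0.354  -0.3449]
scene 0.64 96 [-0.3625 -0.3514 -0.33  ]
x range 0.2813211437595931 0.6745679243139973
stop -0.31 61 [0.6505 0.6591 0.6739]
stop -0.29 63 [0.6492 0.6578 0.6712]
stop -0.27 54 [0.6489 0.6582 0.6717]
stop -0.25 52 [0.649  0.6577 0.6709]
-0.23130416598934211
```

```bash
python3 -c "
from h import *
plan(.5625,-.153,.4,3.8)"
python3 -m pendant '[[[0,0,-0.05,0,0,0,1],[0,0,-0.05,0,0,0,1],[0,0,-0.05,0,0,0,1],[0,0,-0.05,0,0,0,1],[0,0,0,0,0,0.97,1],[0,0,0,0,0,0.97,1],[0,0,0,0,0,0.97,1],[0,0,0,0,0,0.97,1],[0,0,0,0,0,0.97,1],[0,0,0,0,0,0.97,1],[0,0,0,0,0,0.97,1],[0,0,0,0,0,0.97,1],[0,0,0,0,0,0.97,1],[0,0,0,0,0,0.97,1]]]' 40
python3 -c "
from h import *
plan(.5625,-.153,.15,3.8)"
```

```text
tcp [0.2094 0.5886 0.245 ] yaw 70.4 t 0.3 gap 1.001
 turn [-6.000e-03  3.000e-03  9.689e+00]  shift(/0.0625 per row) [-0.9543  0.379  -0.1938]  rows 16.0  q6 [ 1.05  0.53  1.43 -0.    1.18 -0.18]
t: 1.7
tcp_pos: [0.2094, 0.5887, 0.4051]
tool_rot: [0.686, 0.728, -0.0, 0.0]
force: [0.7, -0.6, -0.3]
finger_gap: 0.999
gripper_force: 0.0
tcp [0.2094 0.5887 0.4051] yaw 3.4 t 1.7 gap 0.999
 turn [-0.002  0.003 -0.051]  shift(/0.0625 per row) [-0.9543  0.379   0.3189]  rows 16.0  q6 [1.05 0.4  1.21 0.   1.53 0.99]
```

```bash
python3 -m pendant '[[[-0.06,0.024,0,0,0,0,1],[-0.06,0.024,0,0,0,0,1],[-0.06,0.024,0,0,0,0,1],[-0.06,0.024,0,0,0,0,1],[-0.06,0.024,0,0,0,0,1],[-0.06,0.024,0,0,0,0,1],[-0.06,0.024,0,0,0,0,1],[-0.06,0.024,0,0,0,0,1],[-0.06,0.024,0,0,0,0,1],[-0.06,0.024,0,0,0,0,1],[-0.06,0.024,0,0,0,0,1],[-0.06,0.024,0,0,0,0,1],[-0.06,0.024,0.04,0,0,0,1],[-0.06,0.024,0.06,0,0,0,1],[-0.06,0.024,0.06,0,0,0,1],[-0.054,0.022,0.06,0,0,0,1],[0,0,0.05,0,0,0,1],[0,0,0.04,0,0,0,1],[0,0,0,0,0,0,1]]]'
python3 - <<'E'
from h import *
s=snap('wrist'); save(s,'w1.png'); P=cloud(s); z=P[...,2]
m=((s['depth']>0)&(z>.027)&(z<.044)).astype(np.uint8)
nn,lab,st,c=cv2.connectedComponentsWithStats(m,connectivity=4)
for i in range(1,nn):
    if st[i,4]>1500:
        q=P[lab==i]; r=cv2.minAreaRect((q[:,:2]*1000).astype(np.float32)); print(st[i,4],c[i].round(),np.round(r[0],1),np.round(r[1],1),round(r[2],1),np.median(q[:,2]))
plan(.5625,-.153,.022,3.8)
E
```

```text
t: 3.6
tcp_pos: [0.5299, -0.0877, 0.1988]
tool_rot: [0.684, 0.729, -0.002, -0.005]
force: [0.4, 0.7, 0.2]
finger_gap: 0.998
gripper_force: 0.0
6895 [211.  43.] [432.2  52.7] [60.7 64.1] 0.3 0.03495881316921029
7238 [403. 173.] [597.9 -40.9] [90.3 60.8] 85.2 0.0350344621446293
4958 [208. 270.] [ 422.2 -148.6] [90.9 60.1] 67.6 0.03521756911814855
5247 [353. 287.] [ 564.2 -153.4] [60.  90.8] 4.0 0.03519578864729178
1864 [597. 325.] [ 811.2 -177. ] [  5.4 128.1] 0.3 0.035861806302379645
tcp [ 0.5318 -0.0881  0.2014] yaw 3.7 t 3.6 gap 1.0
 turn [-0.04  -0.019 -0.014]  shift(/0.0625 per row) [-0.0835  0.033   0.2243]  rows 4.0  q6 [-0.37  0.47  1.69  0.    0.98 -0.44]
```

View pics/w1.png

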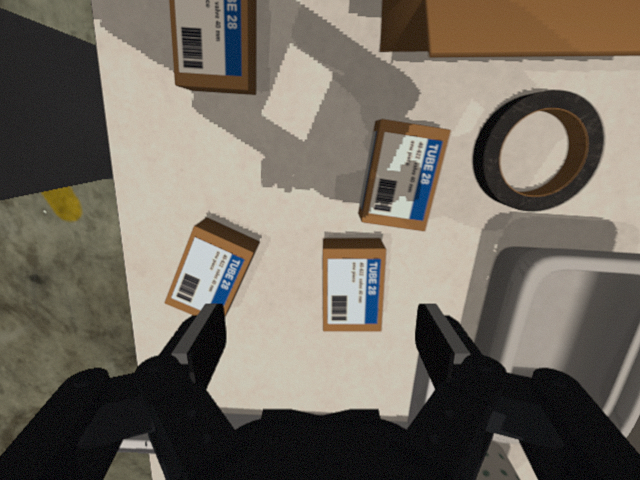

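Wrist view: four boxes and the tape, tray clear of the fingers. Box B (at 353,287) is measured at (0.564,-0.153), 4°. Grasping it.

```bash
python3 -m pendant '[[[-0.042,0.0175,0,-0.04,-0.02,0,1],[-0.0415,0.0175,0,0,0,0,1],[0,0,0.04,0,0,0,1],[0,0,0.05,0,0,0,1],[0,0,0.05,0,0,0,1],[0,0,0.045,0,0,0,1],[0,0,0.03,0,0,0,1],[0,0,0.0093,0,0,0,1],[0,0,0,0,0,0,1],[0,0,0,0,0,0,0.2],[0,0,0,0,0,0,0.2],[0,0,0,0,0,0,0.2],[0,0,0,0,0,0,0.2],[0,0,0,0,0,0,0.2],[0,0,0,0,0,0,0.2]]]' 40
python3 -c "
from h import *
plan(.595,-.299,.1,1)"
```

```text
t: 5.15
tcp_pos: [0.5675, -0.1542, 0.0261]
tool_rot: [0.684, 0.73, 0.001, 0.004]
force: [-0.5, -0.2, 6.1]
finger_gap: 0.691
gripper_force: 44.8
tcp [ 0.5675 -0.1542  0.0261] yaw 3.7 t 5.2 gap 0.691
 turn [0.067 0.034 0.399]  shift(/0.0625 per row) [-0.1816  0.0312 -0.0923]  rows 3.0  q6 [-0.46  0.79  1.67  0.    0.66 -0.52]
```

```bash
python3 -m pendant '[[[0,0,-0.03,0.067,0.034,0,0.2],[0,0,-0.05,0,0,0.2,0.2],[0,0,-0.012,0,0,0.2,0.2],[-0.04,0.008,0,0,0,0,0.2],[-0.05,0.008,0,0,0,0,0.2],[-0.05,0.008,0,0,0,0,0.2],[-0.033,0.007,0,0,0,0,0.2],[0,0,0,0,0,0,0.2],[0,0,0,0,0,0,0.2]]]'
python3 -c "
from h import *
plan(.595,-.292,.026,1)"
```

```text
t: 6.05
tcp_pos: [0.5928, -0.2918, 0.0968]
tool_rot: [0.702, 0.713, -0.001, -0.002]
force: [-0.6, 1.0, -1.9]
finger_gap: 0.689
gripper_force: 44.2
tcp [ 0.5928 -0.2918  0.0968] yaw 0.9 t 6.0 gap 0.689
 turn [-0.034 -0.021 -0.017]  shift(/0.0625 per row) [-0.0003  0.0027  0.0885]  rows 2.0  q6 [-0.63  0.76  1.44 -0.    0.95 -0.64]
```

```bash
python3 -m pendant '[[[0,0,0.03,0,0,0,0.2],[0,0,0.03,0,0,0,0.2],[0,0,0.02,0,0,0,0.2],[0,0,0.008,0,0,0,0.2],[0,0,0,0,0,0,0.2],[-0.004,0,0,0,0,0,0.2],[-0.004,0,0,0,0,0,0.2],[-0.002,0,0,0,0,0,0.2],[0,0,0,0,0,0,0.2]]]'
```

```text
t: 6.95
tcp_pos: [0.5935, -0.3001, 0.0268]
tool_rot: [0.701, 0.713, -0.001, -0.001]
force: [-0.2, -0.1, -1.7]
finger_gap: 0.691
gripper_force: 44.5
```

```bash
python3 -m pendant '[[[-0.002,0,0,0,0,0,0.2],[-0.001,0,0,0,0,0,0.2],[0,0,0,0,0,0,0.2]]]' | sed -n 2,4p;python3 -m pendant '[[[-0.0015,0,0,0,0,0,0.2],[0,0,0,0,0,0,0.2]]]'| sed -n 2,4p
```

```text
tcp_pos: [0.5933, -0.3016, 0.0266]
tool_rot: [0.701, 0.713, -0.0, -0.002]
force: [0.4, 1.3, -1.6]
tcp_pos: [0.5933, -0.3016, 0.0266]
tool_rot: [0.701, 0.713, -0.0, -0.003]
force: [0.7, 4.6, -1.0]
```

```bash
python3 -m pendant '[[[0,0,0,0,0,0,0.82],[0,0,0,0,0,0,0.82],[0,0,0,0,0,0,0.82],[0,0,-0.03,0,0,0,0.82],[0,0,-0.05,0,0,0,1],[0,0,-0.04,0,0,0,1],[0,0,0,0,0,0,1]]]'
python3 -c "
from h import *
plan(.598,-.041,.027,-4.8)"
```

```text
t: 8.15
tcp_pos: [0.5969, -0.306, 0.1285]
tool_rot: [0.701, 0.713, -0.0, 0.004]
force: [-0.0, -0.2, 0.5]
finger_gap: 0.999
gripper_force: 0.0
tcp [ 0.5969 -0.306   0.1285] yaw 1.0 t 8.2 gap 0.999
 turn [0.052 0.048 0.839]  shift(/0.0625 per row) [ 0.3302 -0.0264  0.1269]  rows 6.0  q6 [-0.64  0.72  1.41 -0.    1.   -0.66]
```

```bash
python3 -m pendant '[[[0.05,-0.004,0,0.05,0.05,0.42,0.88],[0.056,-0.005,0,0,0,0.42,0.88],[0.056,-0.005,0,0,0,0,0.88],[0.056,-0.005,0,0,0,0,0.88],[0.056,-0.004,0,0,0,0,0.88],[0.056,-0.004,0,0,0,0,0.88],[0,0,0,0,0,0,0.88],[0,0,0,0,0,0,0.88]]]' | sed -n 1,2p
python3 - <<'E'
from h import *
s=snap('wrist'); P=cloud(s); z=P[...,2]
m=((s['depth']>0)&(z>.025)&(z<.044)).astype(np.uint8)
nn,lab,st,c=cv2.connectedComponentsWithStats(m,connectivity=4)
for i in range(1,nn):
    if st[i,4]>1500:
        q=P[lab==i]; r=cv2.minAreaRect((q[:,:2]*1000).astype(np.float32)); print(st[i,4],c[i].round(),np.round(r[0],1),np.round(r[1],1),round(r[2],1),np.median(q[:,2]))
m=(s['depth']>0)&(z>.012)&(z<.028)&(P[...,0]>.62)&(P[...,0]<.8)&(P[...,1]>-.06)&(P[...,1]<.1); q=P[m]; print('tape',q[:,0].min() if len(q) else 0, q[(abs(q[:,1]+.046)<.015),0].min())
plan(.598,-.041,.027,-4.8)
E
```

```text
t: 8.95
tcp_pos: [0.5879, -0.0378, 0.1241]
15305 [ 62. 109.] [432.3  65.8] [62.  90.2] 0.2 0.034981521125942494
10379 [336. 248.] [598.1 -40.6] [90.3 60.8] 85.3 0.035142229728472224
2165 [540. 322.] [ 751.5 -107.8] [103.9  30.7] 18.5 0.034884119271532926
1504 [129. 350.] [ 430.2 -116.4] [26.  50.5] 67.4 0.034552680744952546
1767 [613. 391.] [ 811.6 -173.6] [79.5  4. ] 90.0 0.035677254743773035
tape 0.620077220071733 0.6713050404033414
tcp [ 0.5882 -0.0389  0.1242] yaw -4.8 t 9.0 gap 0.881
 turn [-0.082 -0.051  0.006]  shift(/0.0625 per row) [-0.0015  0.0125  0.1215]  rows 2.0  q6 [-0.26  0.64  1.62  0.01  0.89 -0.18]
```

```bash
python3 -m pendant '[[[-0.0015,0.0125,0,-0.08,-0.05,0,0.88],[0,0,0.03,0,0,0,0.88],[0,0,0.04,0,0,0,0.88],[0,0,0.035,0,0,0,0.88],[0,0,0.0165,0,0,0,0.88],[0,0,0,0,0,0,0.88],[0,0,0,0,0,0,0.2],[0,0,0,0,0,0,0.2],[0,0,0,0,0,0,0.2],[0,0,0,0,0,0,0.2],[0,0,0,0,0,0,0.2],[0,0,-0.04,0,0,0,0.2],[0,0,-0.05,0,0,0,0.2],[0,0,0,0,0,0,0.2]]]' 
python3 -c "
from h import *
plan(.505,-.292,.027,1)"
```

```text
t: 10.4
tcp_pos: [0.6015, -0.0413, 0.104]
tool_rot: [0.736, 0.677, 0.003, 0.004]
force: [2.7, -0.1, -1.9]
finger_gap: 0.69
gripper_force: 46.3
tcp [ 0.6015 -0.0413  0.104 ] yaw -4.8 t 10.4 gap 0.69
 turn [ 0.084  0.013 -0.841]  shift(/0.0625 per row) [-0.3112 -0.126   0.0963]  rows 5.0  q6 [-0.25  0.68  1.61  0.    0.84 -0.17]
```

```bash
python3 -m pendant '[[[-0.05,-0.02,0,0.08,0.01,-0.42,0.2],[-0.056,-0.022,0,0,0,-0.42,0.2],[-0.056,-0.022,0,0,0,0,0.2],[-0.056,-0.022,0,0,0,0,0.2],[-0.056,-0.022,0,0,0,0,0.2],[-0.037,-0.018,0,0,0,0,0.2],[0,0,0,0,0,0,0.2],[0,0,0,0,0,0,0.2]]]'  | sed -n 2,4p
python3 -c "
from h import *
plan(.505,-.292,.027,1)"
```

```text
tcp_pos: [0.4943, -0.2887, 0.0987]
tool_rot: [0.702, 0.712, -0.002, -0.005]
force: [0.2, 0.7, -3.5]
tcp [ 0.4943 -0.2887  0.0987] yaw 0.8 t 11.2 gap 0.693
 turn [-0.089 -0.034 -0.023]  shift(/0.0625 per row) [-0.0044  0.0133  0.0897]  rows 2.0  q6 [-0.72  0.67  1.68 -0.01  0.81 -0.73]
```

```bash
python3 -m pendant '[[[-0.0044,0.012,0.02,-0.09,-0.03,0,0.2],[0,0,0.035,0,0,0,0.2],[0,0,0.025,0,0,0,0.2],[0,0,0.0095,0,0,0,0.2],[0,0,0,0,0,0,0.2],[-0.004,0,0,0,0,0,0.2],[-0.004,0,0,0,0,0,0.2],[0,0,0,0,0,0,0.2],[0,0,0,0,0,0,0.2]]]'  | sed -n 2,4p
python3 -c "
from h import *
plan(.5445,-.303,.027,1)"
```

```text
tcp_pos: [0.5052, -0.2983, 0.0281]
tool_rot: [0.701, 0.713, 0.0, 0.001]
force: [1.6, 1.9, 3.1]
tcp [ 0.5052 -0.2983  0.0281] yaw 1.0 t 12.1 gap 0.691
 turn [ 0.016  0.01  -0.005]  shift(/0.0625 per row) [-0.0067  0.049   0.0014]  rows 1.0  q6 [-0.72  0.79  1.67  0.    0.68 -0.74]
```

```bash
python3 -m pendant '[[[0,0.008,0,0,0,0,0.2],[0,0.01,0,0,0,0,0.2],[0,0.01,0,0,0,0,0.2],[0,0.008,0,0,0,0,0.2],[0,0.005,0,0,0,0,0.2],[0,0,0,0,0,0,0.2],[0,0,0,0,0,0,0.2]]]'  | sed -n 2,4p
python3 -m pendant '[[[0,0.0025,0,0,0,0,0.2],[0,0.0025,0,0,0,0,0.2],[0,0,0,0,0,0,0.2]]]'  | sed -n 2,4p
```

```text
tcp_pos: [0.5368, -0.2978, 0.028]
tool_rot: [0.701, 0.713, -0.001, -0.0]
force: [-2.8, 0.7, 5.0]
tcp_pos: [0.5402, -0.2977, 0.028]
tool_rot: [0.701, 0.713, -0.001, -0.001]
force: [-4.4, 0.9, 5.8]
```

```bash
for i in 1 2; do python3 -m pendant '[[[0,0.0015,0,0,0,0,0.2],[0,0.0015,0,0,0,0,0.2],[0,0,0,0,0,0,0.2]]]'  | sed -n 2,4p; done
```

```text
tcp_pos: [0.5423, -0.2976, 0.028]
tool_rot: [0.701, 0.713, -0.001, -0.001]
force: [-5.2, 1.0, 5.7]
tcp_pos: [0.5447, -0.2977, 0.028]
tool_rot: [0.701, 0.713, -0.001, -0.001]
force: [-4.7, -0.1, 5.8]
```

```bash
for i in 1 2 3; do python3 -m pendant '[[[0,0.0015,0,0,0,0,0.2],[0,0.0015,0,0,0,0,0.2],[0,0,0,0,0,0,0.2]]]'  | sed -n 2,4p; done; python3 -c "
from h import *
s=snap('wrist'); save(s,'w2.png')"
```

```text
tcp_pos: [0.5471, -0.2976, 0.028]
tool_rot: [0.701, 0.713, -0.001, -0.001]
force: [-5.6, 0.8, 5.8]
tcp_pos: [0.5481, -0.2975, 0.028]
tool_rot: [0.701, 0.713, -0.002, -0.002]
force: [-9.3, -0.8, 8.1]
tcp_pos: [0.5482, -0.2976, 0.0281]
tool_rot: [0.701, 0.714, -0.003, -0.004]
force: [-14.6, -1.8, 11.5]
```

View pics/w2.png

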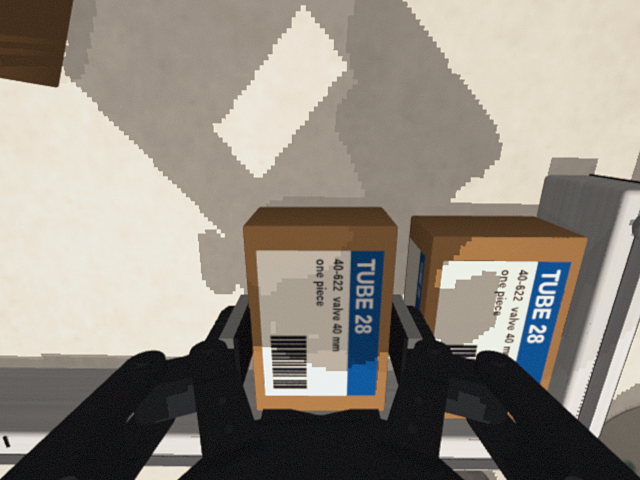

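Box 1 sits against the stop, to the right of the gripped box 2. Now I back off, seat box 2 on the rail and release.

```bash
python3 -m pendant '[[[0,-0.01,0,0,0,0,0.2],[0,-0.006,0,0,0,0,0.2],[-0.003,0,0,0,0,0,0.2],[-0.002,0,0,0,0,0,0.2],[-0.0015,0,0,0,0,0,0.2],[0,0,0,0,0,0,0.2]]]'  | sed -n 2,4p
python3 -m pendant '[[[-0.002,0,0,0,0,0,0.2],[0,0,0,0,0,0,0.2]]]'  | sed -n 2,4p
```

```text
tcp_pos: [0.5408, -0.3017, 0.0281]
tool_rot: [0.701, 0.713, 0.0, -0.0]
force: [0.1, 3.1, 6.9]
tcp_pos: [0.5408, -0.3023, 0.028]
tool_rot: [0.701, 0.713, 0.001, -0.001]
force: [0.3, 6.1, 7.8]
```

```bash
python3 -m pendant '[[[0,0,0,0,0,0,0.8],[0,0,0,0,0,0,0.8],[0,0,0,0,0,0,0.8],[0,0,-0.03,0,0,0,0.8],[0,0,-0.05,0,0,0,1],[0,0,-0.05,0,0,0,1],[0,0,0,0,0,0,1]]]' |sed -n 2,3p
python3 -c "
from h import *
plan(.4215,-.1485,.125,-22.5)"
```

```text
tcp_pos: [0.544, -0.3073, 0.1374]
tool_rot: [0.701, 0.713, 0.0, 0.007]
tcp [ 0.544  -0.3073  0.1374] yaw 1.0 t 16.1 gap 0.999
 turn [0.1   0.058 3.414]  shift(/0.0625 per row) [ 0.1248 -0.2175  0.0155]  rows 4.0  q6 [-0.69  0.66  1.53 -0.    0.94 -0.71]
```

```bash
python3 -m pendant '[[[0,0,0,0.1,0.06,0.85,1],[0,0,0,0,0,0.85,1],[0,0,0,0,0,0.85,1],[0,0,0,0,0,0.85,1],[0.031,-0.054,0.004,0,0,0,1],[0.031,-0.054,0.004,0,0,0,1],[0.031,-0.054,0.004,0,0,0,1],[0.031,-0.054,0.004,0,0,0,1],[0,0,0,0,0,0,1],[0,0,0,0,0,0,1]]]' |sed -n 2,3p
cat >> h.py <<'E'
def boxes(n='wrist',s=None,mn=1500):
    s=s or snap(n); P=cloud(s); z=P[...,2]
    m=((s['depth']>0)&(z>.025)&(z<.044)).astype(np.uint8)
    nn,lab,st,c=cv2.connectedComponentsWithStats(m,connectivity=4)
    for i in range(1,nn):
        if st[i,4]>mn:
            q=P[lab==i]; r=cv2.minAreaRect((q[:,:2]*1000).astype(np.float32)); print(st[i,4],c[i].round(),np.round(r[0],1),np.round(r[1],1),round(r[2],1))
E
python3 -c "
from h import *
boxes()
plan(.4215,-.1485,.027,-22.5)"
```

```text
tcp_pos: [0.4177, -0.1458, 0.121]
tool_rot: [0.831, 0.557, -0.003, -0.006]
10640 [329. 249.] [ 421.8 -149.1] [90.5 60.8] 67.6
10622 [589. 343.] [ 577.4 -300.9] [94.1 94.1] 89.9
tcp [ 0.4195 -0.1473  0.1212] yaw -22.4 t 17.2 gap 1.002
 turn [-0.09  -0.014  0.017]  shift(/0.0625 per row) [-0.0004  0.0029  0.1178]  rows 2.0  q6 [-0.59  0.52  1.98 -0.    0.65 -0.2 ]
```

```bash
python3 -m pendant '[[[0,0.003,0,-0.09,-0.014,0,1],[0,0,0.03,0,0,0,1],[0,0,0.04,0,0,0,1],[0,0,0.035,0,0,0,1],[0,0,0.012,0,0,0,1],[0,0,0,0,0,0,1],[0,0,0,0,0,0,0.2],[0,0,0,0,0,0,0.2],[0,0,0,0,0,0,0.2],[0,0,0,0,0,0,0.2],[0,0,0,0,0,0,0.2],[0,0,-0.04,0,0,0,0.2],[0,0,-0.05,0,0,0,0.2],[0,0,0,0,0,-0.85,0.2],[0,0,0,0,0,-0.85,0.2],[0,0,0,0,0,-0.85,0.2],[0,0,0,0,0,-0.85,0.2],[0,0,0,0,0,0,0.2]]]' 
python3 -c "
from h import *
plan(.445,-.295,.027,1)"
```

```text
t: 19.0
tcp_pos: [0.4208, -0.1474, 0.1]
tool_rot: [0.701, 0.713, -0.0, -0.001]
force: [0.5, 0.1, -2.3]
finger_gap: 0.691
gripper_force: 45.0
tcp [ 0.4208 -0.1474  0.1   ] yaw 1.0 t 19.0 gap 0.691
 turn [-0.009 -0.007 -0.004]  shift(/0.0625 per row) [-0.1849  0.0271  0.0913]  rows 3.0  q6 [-0.59  0.56  2.    0.    0.58 -0.61]
```

```bash
python3 -m pendant '[[[-0.04,0.007,0,0,0,0,0.2],[-0.05,0.007,0,0,0,0,0.2],[-0.05,0.007,0,0,0,0,0.2],[-0.045,0.006,0,0,0,0,0.2],[0,0,0,0,0,0,0.2],[0,0,0.03,0,0,0,0.2],[0,0,0.03,0,0,0,0.2],[0,0,0.022,0,0,0,0.2],[0,0,0.008,0,0,0,0.2],[0,0,0,0,0,0,0.2],[0,0,0,0,0,0,0.2]]]' 
python3 -c "
from h import *
plan(.49,-.303,.027,1)"
```

```text
t: 20.1
tcp_pos: [0.4438, -0.2937, 0.0288]
tool_rot: [0.702, 0.713, -0.0, -0.002]
force: [-3.4, 1.4, 7.9]
finger_gap: 0.693
gripper_force: 46.3
tcp [ 0.4438 -0.2937  0.0288] yaw 0.9 t 20.1 gap 0.693
 turn [-0.028 -0.024 -0.015]  shift(/0.0625 per row) [-0.0126  0.0576  0.0023]  rows 1.0  q6 [-0.79  0.76  1.81 -0.    0.58 -0.81]
```

```bash
python3 -m pendant '[[[-0.005,0,-0.0008,0,0,0,0.2],[-0.003,0.008,0,0,0,0,0.2],[0,0.01,0,0,0,0,0.2],[0,0.01,0,0,0,0,0.2],[0,0.01,0,0,0,0,0.2],[0,0.007,0,0,0,0,0.2],[0,0.004,0,0,0,0,0.2],[0,0,0,0,0,0,0.2]]]'|sed -n 2,4p
for i in 1 2; do python3 -m pendant '[[[0,0.002,0,0,0,0,0.2],[0,0.001,0,0,0,0,0.2],[0,0,0,0,0,0,0.2]]]'  | sed -n 2,4p; done
```

```text
tcp_pos: [0.4845, -0.3009, 0.0288]
tool_rot: [0.701, 0.713, -0.0, -0.001]
force: [-2.4, 0.8, 4.4]
tcp_pos: [0.4862, -0.3008, 0.0288]
tool_rot: [0.701, 0.713, -0.001, -0.001]
force: [-3.3, 0.1, 5.7]
tcp_pos: [0.4881, -0.3007, 0.0288]
tool_rot: [0.701, 0.713, -0.001, -0.002]
force: [-5.7, 0.5, 6.6]
```

```bash
python3 -m pendant '[[[0,0.002,0,0,0,0,0.2],[0,0.001,0,0,0,0,0.2],[0,0,0,0,0,0,0.2]]]'  | sed -n 2,4p
python3 -m pendant '[[[0,-0.01,0,0,0,0,0.2],[0,-0.004,0,0,0,0,0.2],[-0.002,0,0,0,0,0,0.2],[-0.0015,0,0,0,0,0,0.2],[0,0,0,0,0,0,0.2]]]'  | sed -n 2,4p
python3 -m pendant '[[[-0.0015,0,0,0,0,0,0.2],[0,0,0,0,0,0,0.2]]]'  | sed -n 2,4p
```

```text
tcp_pos: [0.4882, -0.3007, 0.0289]
tool_rot: [0.701, 0.713, -0.002, -0.004]
force: [-10.8, -2.9, 9.2]
tcp_pos: [0.4814, -0.3016, 0.0289]
tool_rot: [0.701, 0.713, 0.001, -0.001]
force: [3.7, 7.6, 9.2]
tcp_pos: [0.4814, -0.3017, 0.0289]
tool_rot: [0.701, 0.713, 0.002, -0.002]
force: [6.3, 11.7, 9.6]
```

```bash
python3 -m pendant '[[[0.002,0,0,0,0,0,0.2],[0,0,0,0,0,0,0.8],[0,0,0,0,0,0,0.8],[0,0,0,0,0,0,0.8],[0,0,-0.03,0,0,0,0.8],[0,0,-0.05,0,0,0,1],[0,0,-0.05,0,0,0,1],[0,0,0,0,0,0,1]]]' |sed -n 2,3p
python3 -c "
from h import *
plan(.4325,.066,.125,0)"
```

```text
tcp_pos: [0.483, -0.3064, 0.137]
tool_rot: [0.701, 0.713, -0.0, 0.005]
tcp [ 0.483  -0.3064  0.137 ] yaw 0.9 t 23.3 gap 1.002
 turn [0.055 0.057 0.137]  shift(/0.0625 per row) [ 0.4655 -0.0631  0.015 ]  rows 8.0  q6 [-0.76  0.6   1.67 -0.    0.86 -0.78]
```

```bash
python3 -m pendant '[[[0.05,-0.007,0,0.055,0.057,0.137,1],[0.059,-0.008,0,0,0,0,1],[0.059,-0.008,0,0,0,0,1],[0.059,-0.008,0,0,0,0,1],[0.059,-0.008,0,0,0,0,1],[0.059,-0.008,0,0,0,0,1],[0.059,-0.008,0,0,0,0,1],[0.059,-0.008,0,0,0,0,1],[0,0,0,0,0,0,1],[0,0,0,0,0,0,1],[0,0,0,0,0,0,1]]]' |sed -n 2,3p
python3 -c "
from h import *
boxes()
plan(.432,.066,.027,0)"
```

```text
tcp_pos: [0.4297, 0.0659, 0.1348]
tool_rot: [0.707, 0.707, -0.0, -0.005]
4242 [527. 121.] [563.8 142.3] [  3.2 160.4] 4.0
9619 [324. 241.] [431.8  66. ] [60.7 90.2] 0.2
tcp [0.4298 0.0655 0.1349] yaw -0.1 t 24.4 gap 0.999
 turn [-0.064 -0.063 -0.012]  shift(/0.0625 per row) [0.0006 0.0028 0.1348]  rows 3.0  q6 [-0.11  0.48  2.    0.01  0.67 -0.12]
```

```bash
python3 -m pendant '[[[0,0.003,0,-0.06,-0.06,0,1],[0,0,0.04,0,0,0,1],[0,0,0.045,0,0,0,1],[0,0,0.035,0,0,0,1],[0,0,0.014,0,0,0,1],[0,0,0,0,0,0,1],[0,0,0,0,0,0,0.2],[0,0,0,0,0,0,0.2],[0,0,0,0,0,0,0.2],[0,0,0,0,0,0,0.2],[0,0,0,0,0,0,0.2],[0,0,-0.04,0,0,0,0.2],[0,0,-0.05,0,0,0,0.2],[0,0,0,0,0,0,0.2]]]' 
python3 -c "
from h import *
plan(.388,-.294,.027,1)"
```

```text
t: 25.85
tcp_pos: [0.434, 0.0668, 0.1037]
tool_rot: [0.707, 0.707, 0.003, 0.003]
force: [1.1, 0.0, -1.9]
finger_gap: 0.691
gripper_force: 44.7
tcp [0.434  0.0668 0.1037] yaw 0.1 t 25.9 gap 0.691
 turn [ 0.07   0.003 -0.137]  shift(/0.0625 per row) [-0.45   -0.0654  0.0958]  rows 8.0  q6 [-0.1   0.54  2.02  0.    0.57 -0.11]
```

```bash
python3 -m pendant '[[[-0.05,-0.009,0,0.03,0,-0.137,0.2],[-0.058,-0.009,0,0,0,0,0.2],[-0.058,-0.009,0,0,0,0,0.2],[-0.058,-0.009,0,0,0,0,0.2],[-0.058,-0.009,0,0,0,0,0.2],[-0.058,-0.008,0,0,0,0,0.2],[-0.058,-0.008,0,0,0,0,0.2],[-0.05,-0.004,0,0,0,0,0.2],[0,0,0,0,0,0,0.2],[0,0,0,0,0,0,0.2]]]' |sed -n 1,4p
python3 -c "
from h import *
plan(.388,-.294,.029,1)"
```

```text
t: 26.85
tcp_pos: [0.3843, -0.2927, 0.0993]
tool_rot: [0.702, 0.712, -0.001, -0.002]
force: [0.3, 1.2, -1.1]
tcp [ 0.3843 -0.2927  0.0993] yaw 0.8 t 26.9 gap 0.692
 turn [-0.041 -0.014 -0.023]  shift(/0.0625 per row) [-0.0017  0.0046  0.0879]  rows 2.0  q6 [-0.88  0.59  1.91 -0.    0.65 -0.89]
```

```bash
python3 -m pendant '[[[0,0.004,0.03,-0.04,-0.014,-0.02,0.2],[0,0,0.03,0,0,0,0.2],[0,0,0.02,0,0,0,0.2],[0,0,0.007,0,0,0,0.2],[0,0,0,0,0,0,0.2],[-0.006,0,0,0,0,0,0.2],[-0.003,0.008,0,0,0,0,0.2],[0,0.01,0,0,0,0,0.2],[0,0.01,0,0,0,0,0.2],[0,0.01,0,0,0,0,0.2],[0,0.004,0,0,0,0,0.2],[0,0,0,0,0,0,0.2],[0,0,0,0,0,0,0.2]]]' |sed -n 1,4p
for i in 1 2; do python3 -m pendant '[[[0,0.002,0,0,0,0,0.2],[0,0.001,0,0,0,0,0.2],[0,0,0,0,0,0,0.2]]]'  | sed -n 2,4p; done
```

```text
t: 28.15
tcp_pos: [0.4219, -0.2987, 0.0302]
tool_rot: [0.7, 0.714, -0.0, 0.001]
force: [0.2, 0.3, -2.3]
tcp_pos: [0.4239, -0.2986, 0.0302]
tool_rot: [0.7, 0.714, -0.0, 0.0]
force: [-0.5, 0.2, -1.5]
tcp_pos: [0.4267, -0.2988, 0.0302]
tool_rot: [0.7, 0.714, -0.0, 0.001]
force: [-0.6, 0.7, -3.2]
```

```bash

for i in 1 2; do python3 -m pendant '[[[0,0.002,0,0,0,0,0.2],[0,0.001,0,0,0,0,0.2],[0,0,0,0,0,0,0.2]]]'  | sed -n 2,4p; done
python3 -m pendant '[[[0,-0.01,0,0,0,0,0.2],[0,-0.004,0.001,0,0,0,0.2],[-0.003,0,0.001,0,0,0,0.2],[-0.002,0,0,0,0,0,0.2],[0,0,0,0,0,0,0.2]]]'  | sed -n 2,4p
python3 -m pendant '[[[-0.0015,0,0,0,0,0,0.2],[0,0,0,0,0,0,0.2]]]'  | sed -n 2,4p
```

```text
tcp_pos: [0.4281, -0.2986, 0.0303]
tool_rot: [0.7, 0.714, -0.001, -0.0]
force: [-4.3, -1.0, -0.2]
tcp_pos: [0.4283, -0.2985, 0.0304]
tool_rot: [0.7, 0.714, -0.001, -0.002]
force: [-11.3, -4.7, 3.1]
tcp_pos: [0.4201, -0.3019, 0.0291]
tool_rot: [0.7, 0.714, 0.0, -0.0]
force: [-1.5, 2.8, 5.0]
tcp_pos: [0.4201, -0.3026, 0.0291]
tool_rot: [0.7, 0.714, 0.0, -0.001]
force: [-1.4, 4.2, 4.6]
```

```bash
python3 -m pendant '[[[0,0,0,0,0,0,0.8],[0,0,0,0,0,0,0.8],[0,0,0,0,0,0,0.8],[0,0,-0.03,0,0,0,0.8],[0,0,-0.05,0,0,0,0.8],[0,0,-0.03,0,0,0,0],[0,-0.03,0,0,0,0,0],[0,-0.045,0,0,0,0,0],[0,0,0,0,0,0,0],[0,0,0,0,0,0,0]]]' |sed -n 2,5p
python3 -c "
from h import *
s=snap('wrist');save(s,'w3.png');boxes(s=s)
plan(.36,-.302,.032,1)"
```

```text
tcp_pos: [0.3601, -0.3056, 0.1168]
tool_rot: [0.701, 0.713, -0.0, 0.001]
force: [0.2, -0.2, 0.1]
finger_gap: 0.0
34537 [503. 253.] [ 487.5 -303.2] [207.7  93.6] 0.7
3250 [616. 415.] [ 609.3 -452.1] [44.3 79.4] 16.3
tcp [ 0.3609 -0.3059  0.1168] yaw 1.1 t 31.1 gap -0.001
 turn [0.013 0.019 0.01 ]  shift(/0.0625 per row) [ 0.005  -0.001   0.1059]  rows 2.0  q6 [-0.94  0.54  1.93 -0.    0.67 -0.96]
```

View pics/w3.png

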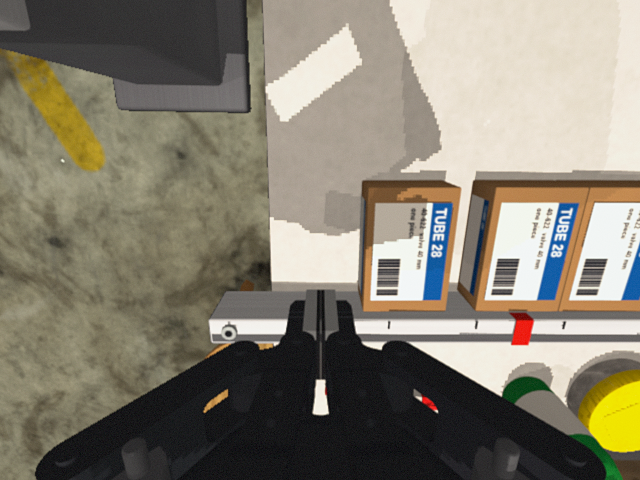

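The row is closed except for box 4 (at 405,245), which has a gap of about 12 mm. I'll push it from behind with shut fingers.

```bash
python3 -m pendant '[[[0.005,-0.001,0.02,0,0,0,0],[0,0,0.04,0,0,0,0],[0,0,0.03,0,0,0,0],[0,0,0.014,0,0,0,0],[0,0,0,0,0,0,0],[0,0.008,0,0,0,0,0],[0,0.008,0,0,0,0,0],[0,0.008,0,0,0,0,0],[0,0.006,0,0,0,0,0],[0,0,0,0,0,0,0]]]' |sed -n 2,4p
for i in 1 2 3; do python3 -m pendant '[[[0,0.003,0,0,0,0,0],[0,0.001,0,0,0,0,0],[0,0,0,0,0,0,0]]]'  | sed -n 2,4p; done
```

```text
tcp_pos: [0.3846, -0.3012, 0.034]
tool_rot: [0.7, 0.714, -0.0, 0.002]
force: [-0.3, 0.2, -0.7]
tcp_pos: [0.3865, -0.3006, 0.0334]
tool_rot: [0.7, 0.714, -0.0, 0.0]
force: [0.2, -0.3, -0.5]
tcp_pos: [0.3899, -0.3006, 0.0334]
tool_rot: [0.7, 0.714, -0.0, 0.001]
force: [-0.3, 0.7, 0.3]
tcp_pos: [0.3934, -0.3007, 0.0334]
tool_rot: [0.7, 0.714, -0.0, 0.001]
force: [-0.3, 0.5, 0.8]
```

```bash

for i in 1 2 3 4; do python3 -m pendant '[[[0,0.003,0,0,0,0,0],[0,0.001,0,0,0,0,0],[0,0,0,0,0,0,0]]]'  | sed -n '2p;4p'; done
```

```text
tcp_pos: [0.3965, -0.3006, 0.0334]
force: [-0.4, 0.1, -0.4]
tcp_pos: [0.398, -0.3002, 0.0334]
force: [-6.3, -3.2, 1.2]
tcp_pos: [0.3982, -0.2997, 0.0334]
force: [-15.9, -6.9, 5.4]
tcp_pos: [0.3984, -0.2989, 0.0335]
force: [-26.9, -10.8, 8.6]
```

```bash
python3 -m pendant '[[[0,-0.012,0,0,0,0,0],[0,-0.01,0,0,0,0,0],[0,0,-0.05,0,0,0,0],[0,0,-0.06,0,0,0,0],[0,0,-0.06,0,0,0,0],[0.03,0.04,-0.06,0,0,0,0],[0.05,0.05,-0.06,0,0,0,0],[0.05,0.05,0,0,0,0,0],[0.05,0.05,0,0,0,0,0],[0,0,0,0,0,0,0],[0,0,0,0,0,0,0]]]' |sed -n 1,2p
python3 - <<'E'
from h import *
for n in ('top','wrist','scene'):
    s=snap(n); P=cloud(s); z=P[...,2]; print(n)
    if n=='wrist': save(s,'w4.png')
    m=(s['depth']>0)&(z>.029)&(z<.0405)&(P[...,0]>.38)&(P[...,0]<.65)&(P[...,1]>-.36)&(P[...,1]<-.2); q=P[m]
    for x in np.arange(.41,.65,.015):
        k=q[abs(q[:,0]-x)<.004]
        if len(k)>3: print(round(x,3),np.percentile(k[:,1],[2,98]).round(4),end=' | ')
    print()
E
```

```text
t: 35.3
tcp_pos: [0.5097, -0.1798, 0.24]
top
0.41 [-0.3489 -0.2596] | 0.425 [-0.3485 -0.2596] | 0.44 [-0.3486 -0.2567] | 0.455 [-0.3483 -0.2602] | 0.47 [-0.35  -0.256] | 0.485 [-0.3486 -0.2578] | 0.5 [-0.3482 -0.2592] | 0.515 [-0.3453 -0.2568] | 0.53 [-0.3466 -0.2562] | 0.545 [-0.3483 -0.2559] | 0.56 [-0.3442 -0.2641] | 0.575 [-0.3447 -0.2729] | 0.59 [-0.3457 -0.2881] | 0.605 [-0.3467 -0.2997] | 0.62 [-0.3511 -0.3098] | 0.635 [-0.3481 -0.32  ] | 0.65 [-0.3429 -0.3259] | 
wrist
0.41 [-0.3361 -0.2568] | 0.425 [-0.3339 -0.2566] | 0.44 [-0.3441 -0.2566] | 0.455 [-0.3425 -0.2564] | 0.47 [-0.326  -0.2563] | 0.485 [-0.2811 -0.256 ] | 0.5 [-0.2671 -0.2557] | 0.515 [-0.2669 -0.2554] | 0.53 [-0.2802 -0.2554] | 0.545 [-0.2942 -0.2552] | 0.56 [-0.3333 -0.2554] | 0.575 [-0.3418 -0.2552] | 0.59 [-0.334  -0.2551] | 0.605 [-0.3303 -0.255 ] | 0.62 [-0.3354 -0.2549] | 0.635 [-0.3445 -0.2546] | 0.65 [-0.3449 -0.2545] | 
scene
0.41 [-0.3425 -0.2572] | 0.425 [-0.3425 -0.2572] | 0.44 [-0.3434 -0.2561] | 0.455 [-0.3428 -0.2564] | 0.47 [-0.342  -0.2567] | 0.485 [-0.3413 -0.2564] | 0.5 [-0.342 -0.257] | 0.515 [-0.3412 -0.2561] | 0.53 [-0.3412 -0.2557] | 0.545 [-0.3408 -0.2564] | 0.56 [-0.3407 -0.2561] | 0.575 [-0.3402 -0.2552] | 0.59 [-0.3387 -0.2552] | 0.605 [-0.3403 -0.2556] | 0.62 [-0.3396 -0.2548] | 0.635 [-0.3401 -0.2566] | 0.65 [-0.3352 -0.2428] |
```

View pics/w4.png

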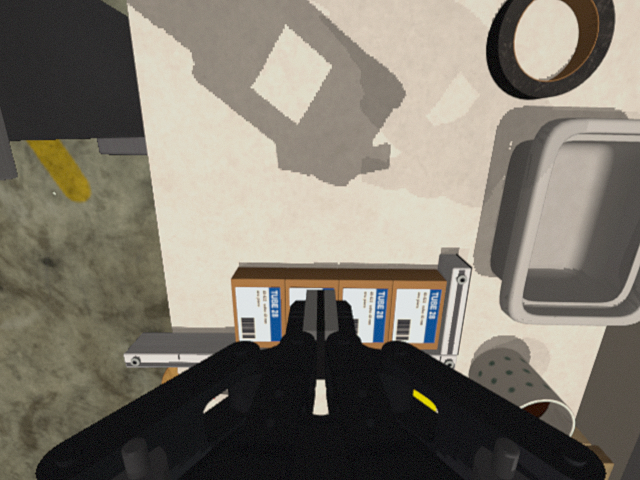

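The row is closed, even, and against both rail and stop. Now the camera: locate the stand, swivel and tilt.

```bash
python3 - <<'E'
from h import *
from scipy.optimize import least_squares
for n in ('top','scene'):
    s=snap(n); P=cloud(s); z=P[...,2]; hsv=cv2.cvtColor(s['pixels'],cv2.COLOR_RGB2HSV); V=hsv[...,2]; ok=s['depth']>0
    reg=ok&(P[...,0]>.3)&(P[...,0]<.65)&(P[...,1]>.05)&(P[...,1]<.4)
    f=reg&(z>.006)&(z<.03)&(V<110)&(hsv[...,1]<80); q=P[f][:,:2]
    h=cv2.convexHull((q*1000).astype(np.float32)); c,r=cv2.minEnclosingCircle(h); print(n,'foot',len(q),np.round(c,1),round(r,1),np.median(P[f][:,2]))
    r_=reg&((hsv[...,0]<6)|(hsv[...,0]>174))&(hsv[...,1]>150)&(V>90)&(z>.2); b=P[r_]; print('button',len(b),np.median(b,0).round(4),np.percentile(b,[5,95],axis=0).round(4).tolist())
    hd=reg&(z>.06)&(z<.17)&(V<70); q=P[hd]
    # handle: points beyond 60mm from foot centre, below body
    d=np.hypot(q[:,0]*1000-c[0],q[:,1]*1000-c[1]); k=q[(d>75)]
    if len(k): print('handle',len(k),np.median(k,0).round(4)); 
    far=k[np.argsort(-np.hypot(k[:,0]*1000-c[0],k[:,1]*1000-c[1]))[:15]]; print('far',np.median(far,0).round(4))
    col=reg&(z>.04)&(z<.09); k=P[col]; k=k[np.hypot(k[:,0]*1000-c[0],k[:,1]*1000-c[1])<60]; print('col',len(k),np.median(k,0).round(4) if len(k) else '')
E
```

```text
top foot 2 [516.5 225.3] 130.0 0.008894743070479327
  return _methods._mean(a, axis=axis, dtype=dtype,
  ret = um.true_divide(
Traceback (most recent call last):
IndexError: index -1 is out of bounds for axis 0 with size 0
```

```bash
python3 -m pendant '[[[0,0,-0.05,0,0,0,0.5],[0,0,-0.06,0,0,0,0.5],[0,0,-0.06,0,0,0,0.5],[0.05,-0.02,-0.02,0,0,0,0.5],[0.055,-0.025,0,0,0,0,0.5],[0.055,-0.025,0,0,0,0,0.5],[0.055,-0.025,0,0,0,0,0.5],[0.055,-0.025,0,0,0,0,0.5],[0,0,0,0,0,0,0.5],[0,0,0,0,0,0,0.5]]]' |sed -n 1,3p
cat > cam.py <<'E'
from h import *
for n in ('wrist','scene','top'):
    s=snap(n); P=cloud(s); z=P[...,2]; hsv=cv2.cvtColor(s['pixels'],cv2.COLOR_RGB2HSV); V=hsv[...,2]; ok=s['depth']>0
    if n=='wrist': save(s,sys.argv[1])
    reg=ok&(P[...,0]>.25)&(P[...,0]<.65)&(P[...,1]>.05)&(P[...,1]<.42)
    f=reg&(z>.004)&(z<.03)&(V<120)&(hsv[...,1]<80)&(P[...,1]<.3); q=P[f][:,:2]
    if len(q)>10:
        c,r=cv2.minEnclosingCircle((q*1000).astype(np.float32)); print(n,'foot',len(q),np.round(c,1),round(r,1),np.median(P[f][:,2]))
    r_=reg&((hsv[...,0]<6)|(hsv[...,0]>174))&(hsv[...,1]>150)&(V>90)&(z>.2); b=P[r_]
    if len(b)>5: print(n,'button',len(b),np.median(b,0).round(4),np.percentile(b,[5,95],axis=0).round(4).tolist())
    col=reg&(z>.035)&(z<.09)&(hsv[...,1]<60)&(P[...,1]<.25)&(P[...,0]<.5); k=P[col]; 
    if len(k)>5:print(n,'col',len(k),np.percentile(k,[5,50,95],axis=0).round(4).tolist())
E
python3 cam.py w5.png
```

```text
t: 36.5
tcp_pos: [0.4084, 0.0328, 0.3921]
tool_rot: [0.7, 0.714, -0.0, 0.001]
wrist foot 4154 [462.2 145.8] 136.4 0.013008777653708226
wrist col 161 [[0.4876, 0.2216, 0.0371], [0.492, 0.2237, 0.0586], [0.4988, 0.2299, 0.0786]]
scene foot 981 [459.9 198.6] 106.1 0.01430798155368529
scene button 39 [0.4384 0.2501 0.2406] [[0.4326, 0.2457, 0.2348], [0.4465, 0.2585, 0.2446]]
scene col 94 [[0.4848, 0.2228, 0.0374], [0.4896, 0.2264, 0.0608], [0.499, 0.2362, 0.0846]]
top foot 91 [453.5 210. ] 106.4 0.012344129233287537
top button 56 [0.4418 0.2534 0.2408] [[0.4339, 0.2451, 0.2322], [0.4496, 0.2624, 0.2462]]
```

View pics/w5.png

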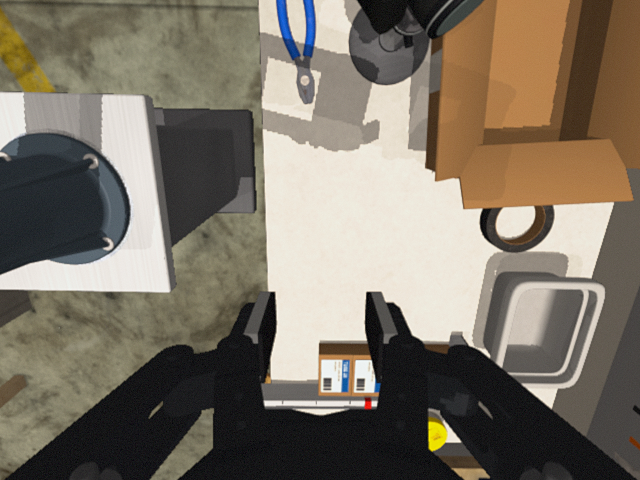

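Wrist view: stand foot at about (388,45), cardboard box at (540,100) right beside it. I'll fit the column and check the box's clearance.

```bash
python3 - <<'E'
from h import *
from scipy.optimize import least_squares
K=[]
for n in ('wrist','scene','top'):
    s=snap(n); P=cloud(s); z=P[...,2]; hsv=cv2.cvtColor(s['pixels'],cv2.COLOR_RGB2HSV); ok=s['depth']>0
    col=ok&(z>.035)&(z<.085)&(hsv[...,1]<60)&(abs(P[...,0]-.493)<.02)&(abs(P[...,1]-.233)<.02); K.append(P[col]); print(n,col.sum())
    # cardboard
    cb=ok&(hsv[...,0]>5)&(hsv[...,0]<20)&(hsv[...,1]>100)&(P[...,0]>.45)&(P[...,1]>.1)&(P[...,1]<.6)&(z>.02)&(z<.4); q=P[cb]
    for y in np.arange(.12,.55,.05):
        k=q[abs(q[:,1]-y)<.025]
        if len(k)>5:
            j=k[np.argsort(k[:,0])[:5]]; print('  y',round(y,2),'minx',j[:,0].mean().round(3),'z',j[:,2].mean().round(3),'maxz',k[:,2].max().round(3))
k=np.vstack(K)[:,:2]
f=lambda p:np.hypot(k[:,0]-p[0],k[:,1]-p[1])-.011
r=least_squares(f,[.498,.236],loss='soft_l1',f_scale=.002); print('axis',r.x,np.abs(r.fun).mean())
plan(.43,.37,.33,37)
E
```

```text
wrist 190
  y 0.12 minx 0.529 z 0.153 maxz 0.156
  y 0.17 minx 0.511 z 0.182 maxz 0.214
  y 0.22 minx 0.455 z 0.205 maxz 0.221
  y 0.27 minx 0.584 z 0.107 maxz 0.109
scene 97
  y 0.12 minx 0.528 z 0.155 maxz 0.265
  y 0.17 minx 0.525 z 0.155 maxz 0.173
  y 0.22 minx 0.513 z 0.123 maxz 0.169
  y 0.27 minx 0.551 z 0.063 maxz 0.169
  y 0.32 minx 0.617 z 0.1 maxz 0.17
  y 0.42 minx 0.875 z 0.243 maxz 0.271
  y 0.47 minx 0.9 z 0.227 maxz 0.24
top 0
  y 0.22 minx 0.483 z 0.232 maxz 0.243
  y 0.27 minx 0.501 z 0.236 maxz 0.242
  y 0.32 minx 0.553 z 0.142 maxz 0.167
  y 0.37 minx 0.564 z 0.155 maxz 0.161
axis [0.49781686 0.23317847] 0.0007569048233316187
tcp [0.4095 0.0318 0.3916] yaw 1.0 t 36.8 gap 0.501
 turn [-2.00e-03  9.00e-03 -5.24e+00]  shift(/0.0625 per row) [0.3222 0.2749 0.0771]  rows 6.0  q6 [-0.2   0.06  1.71 -0.    1.38 -0.21]
```

```bash
python3 -m pendant '[[[0,0,0,0,0,-0.873,0.5],[0,0,0,0,0,-0.873,0.5],[0,0,0,0,0,-0.873,0.5],[0,0,0,0,0,-0.873,0.5],[0,0,0,0,0,-0.873,0.5],[0,0,0,0,0,-0.873,0.5],[0.04,0.034,0,0,0,0,0.5],[0.04,0.034,0,0,0,0,0.5],[0.04,0.034,0,0,0,0,0.5],[0.04,0.034,0,0,0,0,0.5],[0.04,0.034,0,0,0,0,0.5],[0.04,0.034,0,0,0,0,0.5],[0.04,0.034,0,0,0,0,0.5],[0.042,0.037,0.04,0,0,0,0.5],[0,0,0.0371,0,0,0,0.5],[0,0,0,0,0,0,0.5],[0,0,0,0,0,0,0.5]]]' |sed -n 1,3p
python3 cam.py w6.png
```

```text
t: 38.5
tcp_pos: [0.429, 0.3665, 0.3324]
tool_rot: [0.446, 0.895, -0.001, 0.0]
wrist foot 2874 [451.9 244.2] 113.6 0.01384399104315473
wrist col 106 [[0.4876, 0.2306, 0.0374], [0.4955, 0.2435, 0.0618], [0.4995, 0.2441, 0.0836]]
scene foot 889 [470.5 200.1] 124.0 0.014535818254572952
scene button 38 [0.4385 0.2503 0.2417] [[0.4317, 0.2452, 0.2344], [0.4462, 0.2589, 0.2446]]
scene col 91 [[0.4849, 0.2223, 0.0374], [0.4895, 0.2265, 0.0625], [0.4979, 0.2359, 0.0852]]
top foot 969 [447.6 176.3] 171.0 0.014015680354369175
top button 54 [0.4416 0.2535 0.2408] [[0.4347, 0.2456, 0.2316], [0.4496, 0.2619, 0.2458]]
top col 11 [[0.4928, 0.2212, 0.0374], [0.4962, 0.2225, 0.0456], [0.4994, 0.2234, 0.0686]]
```

View pics/w6.png

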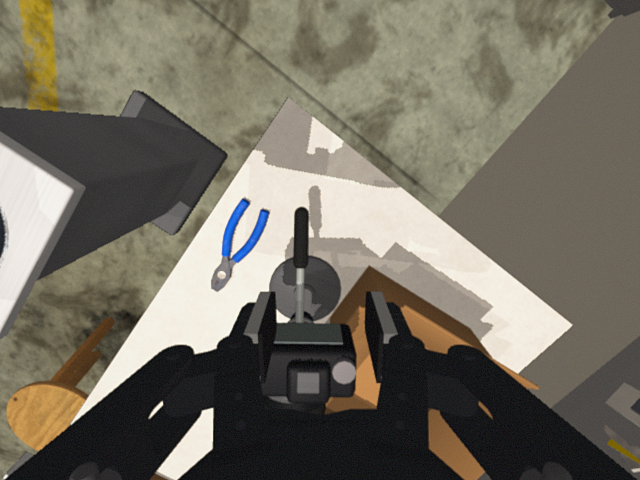

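```bash
cat > handle.py <<'E'
from h import *
u0,v0,u1,v1=map(int,sys.argv[1:5])
s=snap('wrist'); P=cloud(s); V=s['pixels'].max(2)
m=np.zeros((480,640),bool); m[v0:v1,u0:u1]=1; m&=(V<70)&(s['depth']>0)&(P[...,2]>.04)
q=P[m]; c=q.mean(0); w=np.linalg.svd(q-c,full_matrices=False)[2][0]; 
A=np.array([.498,.233,.15])
if (c-A)@w<0: w=-w
t=(q-c)@w; print(len(q),'top-surface centre',(c+w*(np.percentile(t,[1,99]).mean())).round(4),'len',np.ptp(np.percentile(t,[1,99])).round(4),'yaw back',np.degrees(np.arctan2(w[1],w[0])).round(2),'slope deg',np.degrees(np.arcsin(w[2])).round(2))
d=c-A; print('axis->centre yaw',np.degrees(np.arctan2(d[1],d[0])).round(2))
E
python3 handle.py 290 200 314 275
python3 -c "
from h import *
plan(.429,.325,.2,37.3)"
```

```text
792 top-surface centre [0.4304 0.3259 0.1092] len 0.0655 yaw back 126.59 slope deg -21.83
axis->centre yaw 126.05
tcp [0.4297 0.3667 0.3347] yaw 37.0 t 38.7 gap 0.498
 turn [ 0.027  0.014 -0.038]  shift(/0.0625 per row) [-0.0409 -0.0323  0.1684]  rows 3.0  q6 [ 0.51  0.35  1.47 -0.    1.31 -0.14]
```

```bash
python3 -m pendant '[[[-0.0205,-0.016,0,0.027,0.014,0.06,0.5],[-0.0205,-0.016,0,0,0,0,0.5],[0,0,0,0,0,0,0.5],[0,0,0.04,0,0,0,0.5],[0,0,0.05,0,0,0,0.5],[0,0,0.05,0,0,0,0.5],[0,0,0,0,0,0,0.5],[0,0,0,0,0,0,0.5]]]' |sed -n 1,3p
python3 -c "
from h import *
plan(.430,.3255,.096,36.4)"
```

```text
t: 39.5
tcp_pos: [0.4281, 0.3258, 0.2216]
tool_rot: [0.449, 0.894, -0.001, -0.001]
tcp [0.4281 0.3258 0.2216] yaw 36.7 t 39.5 gap 0.501
 turn [-0.023 -0.005  0.043]  shift(/0.0625 per row) [-0.0017  0.0017  0.157 ]  rows 3.0  q6 [ 0.44  0.44  1.67  0.    1.03 -0.2 ]
```

```bash
python3 -m pendant '[[[-0.0017,0.0017,0.02,0,0,0.04,0.5],[0,0,0.04,0,0,0,0.5],[0,0,0.05,0,0,0,0.5],[0,0,0.035,0,0,0,0.5],[0,0,0.012,0,0,0,0.5],[0,0,0,0,0,0,0.5]]]' |sed -n 1,4p
python3 -m pendant '[[[0,0,0,0,0,0,0],[0,0,0,0,0,0,0],[0,0,0,0,0,0,0],[0,0,0,0,0,0,0],[0,0,0,0,0,0,0],[0,0,0,0,0,0,0]]]' 50
```

```text
t: 40.1
tcp_pos: [0.4301, 0.3255, 0.096]
tool_rot: [0.451, 0.893, -0.001, -0.001]
force: [-0.3, -0.5, 0.5]
t: 40.7
tcp_pos: [0.4308, 0.3253, 0.0962]
tool_rot: [0.45, 0.893, 0.0, 0.001]
force: [3.7, 0.1, 4.5]
finger_gap: 0.182
gripper_force: 49.0
```

```bash
python3 -m pendant '[[[-0.0003,0.009,0,0,0,0.525,0],[-0.0003,0.009,0,0,0,0.525,0],[-0.0003,0.009,0,0,0,0.525,0],[-0.0003,0.009,0,0,0,0.525,0],[-0.0003,0.009,0,0,0,0.525,0],[0,0,0,0,0,0,0]]]' 60
python3 -c "
import numpy as np
a=np.linspace(.4037,-.0907,11); r=.12424*np.cos(a); h=-.12424*np.sin(a)
print((np.diff(r)/.8).round(4), (-np.diff(h)/.8).round(4))"
```

```text
t: 41.3
tcp_pos: [0.4616, 0.3409, 0.0954]
tool_rot: [0.585, 0.811, -0.002, -0.0]
force: [3.7, -1.7, 6.3]
finger_gap: 0.178
gripper_force: 58.6
[ 0.0028  0.0025  0.0021  0.0018  0.0014  0.001   0.0006  0.0003 -0.0001
 -0.0005] [-0.0071 -0.0073 -0.0074 -0.0075 -0.0076 -0.0076 -0.0077 -0.0077 -0.0077
 -0.0077]
```

```bash
python3 -m pendant '[[[-0.0003,0.009,0,0,0,0.525,0],[-0.0003,0.009,0,0,0,0.525,0],[-0.0003,0.009,0,0,0,0.525,0],[-0.0003,0.009,0,0,0,0.525,0],[-0.0003,0.009,0,0,0,0.525,0],[0,0,0,0,0,0,0]]]'|sed -n '2p;4,5p'
python3 -m pendant '[[[0.0028,0,-0.0071,0,0,0,0],[0.0025,0,-0.0073,0,0,0,0],[0.0021,0,-0.0074,0,0,0,0],[0.0018,0,-0.0075,0,0,0,0],[0.0014,0,-0.0076,0,0,0,0],[0,0,0,0,0,0,0]]]'|sed -n '2,6p'
```

```text
tcp_pos: [0.4965, 0.3467, 0.0951]
force: [0.9, -0.8, 4.8]
finger_gap: 0.177
tcp_pos: [0.4958, 0.3551, 0.1242]
tool_rot: [0.705, 0.709, -0.002, -0.001]
force: [3.5, -2.6, -4.4]
finger_gap: 0.172
gripper_force: 58.7
```

```bash
python3 -m pendant '[[[0.001,0,-0.0076,0,0,0,0],[0.0006,0,-0.0077,0,0,0,0],[0.0003,0,-0.0077,0,0,0,0],[0,0,-0.0077,0,0,0,0],[-0.0005,0,-0.0077,0,0,0,0],[0,0,0,0,0,0,0],[0,0,0,0,0,0,0]]]'|sed -n '2,6p'
python3 - <<'E'
from h import *
s=snap('wrist'); save(s,'w7.png'); 
for n in('scene','top'):
    s=snap(n); P=cloud(s); h=cv2.cvtColor(s['pixels'],cv2.COLOR_RGB2HSV)
    m=((h[...,0]<6)|(h[...,0]>174))&(h[...,1]>150)&(h[...,2]>90)&(P[...,2]>.2)&(P[...,1]>.1)&(s['depth']>0); b=P[m]
    if len(b): print(n,len(b),np.median(b,0).round(4),np.percentile(b,[5,95],axis=0).round(4).tolist())
    if n=='scene': save(s,'s2.png',(130,130,290,250),4)
E
```

```text
tcp_pos: [0.4957, 0.3562, 0.1562]
tool_rot: [0.705, 0.709, -0.002, -0.0]
force: [1.5, -5.1, -3.4]
finger_gap: 0.173
gripper_force: 58.8
scene 43 [0.4606 0.2362 0.2536] [[0.4536, 0.229, 0.2454], [0.4727, 0.2426, 0.2579]]
top 59 [0.4648 0.2363 0.2546] [[0.457, 0.2296, 0.2474], [0.472, 0.2462, 0.2601]]
```

View pics/s2.png

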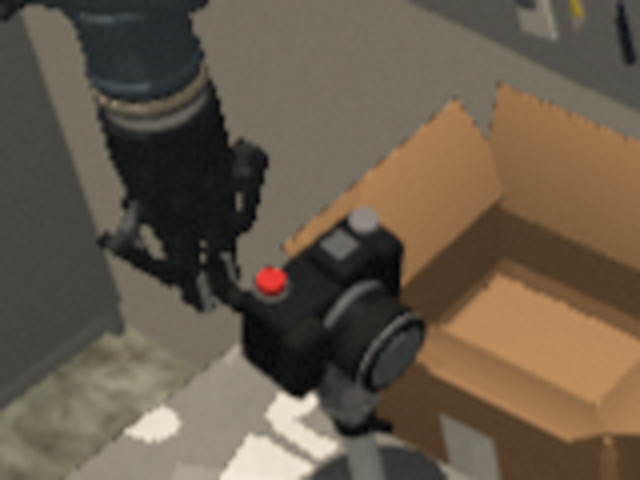

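Scene crop: the lens now points toward the rail and slightly down, and the button (270,282) is intact. I'll release and measure the handle direction.

```bash
python3 -m pendant '[[[0,0.0018,0,0,0,0.08,0],[0,0,0,0,0,0,0],[0,0,0,0,0,0,0.5],[0,0,0,0,0,0,0.5],[0,0,0,0,0,0,0.5],[0,0,0,0,0,0,0.5],[0,0,-0.03,0,0,0,0.5],[0,0,-0.06,0,0,0,0.5],[0,0,-0.06,0,0,0,0.5],[0.03,0,-0.03,0,0,0,0.5],[0,0,0,0,0,0,0.5],[0,0,0,0,0,0,0.5]]]'|sed -n '2,4p'
python3 - <<'E'
from h import *
s=snap('wrist'); save(s,'w8.png'); 
E
```

```text
tcp_pos: [0.4979, 0.3812, 0.2993]
tool_rot: [0.708, 0.706, -0.002, -0.0]
force: [0.6, -0.3, 0.4]
```

View pics/w8.png

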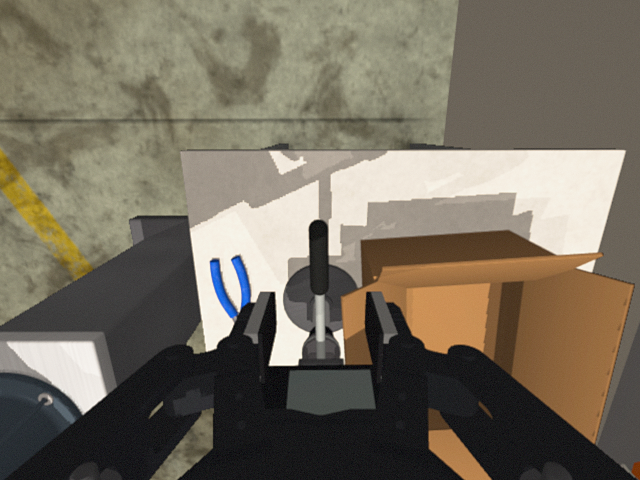

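```bash
python3 handle.py 306 217 330 297; python3 - <<'E'
from h import *
A=np.array([.498,.233,.15])
def fit(P,ok,name):
    # camera-body top plane & back plane from clouds near head
    q=P[ok]; 
    if len(q)<30: print(name,len(q)); return
    c=np.median(q,0); q=q[np.abs(q-c).max(1)<.06]
    for _ in range(3):
        c=q.mean(0); n=np.linalg.svd(q-c,full_matrices=False)[2][2]; r=(q-c)@n; q=q[abs(r)<max(2*r.std(),.001)]
    print(name,len(q),'n',n.round(4),'c',c.round(4),'rms',((q-c)@n).std().round(4), 'pitch',np.degrees(np.arcsin(n[2])).round(2),'yaw',np.degrees(np.arctan2(n[1],n[0])).round(2))
s=snap('wrist');P=cloud(s);m=np.zeros((480,640),bool);m[376:406,296:368]=1; fit(P,m&(s['depth']>0),'screen')
for n in('top','scene'):
    s=snap(n);P=cloud(s);z=P[...,2];V=s['pixels'].max(2)
    # transform in nominal cam frame
    t=.281; psi=np.radians(-89.8); Rc=R.from_euler('ZY',[psi,t]); L=Rc.inv().apply((P-A).reshape(-1,3)).reshape(P.shape)
    top=(abs(L[...,2]-.09)<.006)&(abs(L[...,0]+.018)<.019)&(abs(L[...,1])<.05)&(s['depth']>0)&(np.hypot(L[...,0]+.03,L[...,1]+.034)>.013); fit(P,top,n+' bodytop')
    fr=(abs(L[...,0]-.046)<.008)&(np.hypot(L[...,1],L[...,2]-.056)<.024)&(s['depth']>0); fit(P,fr,n+' lensfront')
    if n=='scene': print(L[fr].mean(0).round(4))
E
```

```text
1317 top-surface centre [0.4963 0.3569 0.165 ] len 0.0663 yaw back 90.9 slope deg 3.31
axis->centre yaw 90.77
screen 1942 n [-0.012   0.967   0.2545] c [0.5053 0.2599 0.2094] rms 0.0005 pitch 14.74 yaw 90.71
top bodytop 390 n [ 0.0165  0.2872 -0.9577] c [0.4926 0.2239 0.2416] rms 0.0027 pitch -73.28 yaw 86.71
top lensfront 3
scene bodytop 292 n [-0.013  -0.375   0.9269] c [0.4951 0.2216 0.2406] rms 0.0023 pitch 67.96 yaw -91.98
scene lensfront 86 n [ 0.0139 -0.9654 -0.2605] c [0.4977 0.1757 0.1921] rms 0.0006 pitch -15.1 yaw -89.18
[ 0.0433 -0.0013  0.0569]
```

```bash
python3 -c "
from h import *
plan(.4965,.3569,.152,0.7)"
```

```text
tcp [0.4976 0.3801 0.2973] yaw -0.2 t 44.8 gap 0.5
 turn [-0.055  0.029 -0.137]  shift(/0.0625 per row) [-0.029  -0.0017  0.1816]  rows 3.0  q6 [ 0.47  0.48  1.36 -0.    1.31  0.48]
```

```bash
python3 -m pendant '[[[-0.029,-0.0017,0,-0.05,0.03,-0.137,0.5],[0,0,0.04,0,0,0,0.5],[0,0,0.05,0,0,0,0.5],[0,0,0.05,0,0,0,0.5],[0,0,0.03,0,0,0,0.5],[0,0,0.0116,0,0,0,0.5],[0,0,0,0,0,0,0.5],[0,0,0,0,0,0,0],[0,0,0,0,0,0,0],[0,0,0,0,0,0,0],[0,0,0,0,0,0,0],[0,0,0,0,0,0,0],[0,0,0,0,0,0,0]]]'|sed -n '2,6p'
python3 -m pendant '[[[0,0.0008,-0.002,0,0,0.04,0],[0,0.0008,-0.0022,0,0,0.04,0],[0,0,0,0,0,0,0],[0,0,0,0,0,0,0]]]'|sed -n '2,6p'
```

```text
tcp_pos: [0.4977, 0.3586, 0.1549]
tool_rot: [0.703, 0.712, 0.003, 0.0]
force: [-1.1, 2.7, 4.2]
finger_gap: 0.173
gripper_force: 58.6
tcp_pos: [0.4979, 0.3585, 0.1566]
tool_rot: [0.706, 0.708, 0.001, -0.0]
force: [-1.3, 4.4, -3.4]
finger_gap: 0.175
gripper_force: 58.6
```

```bash
cat > aim.py <<'E'
from h import *
A=np.array([.498,.233,.15]); M=np.array([.500,-.3466,.041])
for k in range(3):
    s=snap('scene');P=cloud(s); Rc=R.from_euler('ZY',[np.radians(-89.5),.27]); L=Rc.inv().apply((P-A).reshape(-1,3)).reshape(P.shape)
    q=P[(abs(L[...,0]-.046)<.008)&(np.hypot(L[...,1],L[...,2]-.056)<.024)&(s['depth']>0)]
    for _ in range(3):
        c=q.mean(0); n=np.linalg.svd(q-c,full_matrices=False)[2][2]; r=(q-c)@n; q=q[abs(r)<max(2*r.std(),.001)]
    if n[1]>0:n=-n
    w=M-c; yp=lambda v:(np.degrees(np.arctan2(v[1],v[0])).round(2),np.degrees(np.arcsin(v[2]/np.linalg.norm(v))).round(2))
    print(len(q),c.round(4),'lens',yp(n),'want',yp(w))
E
python3 aim.py
```

```text
95 [0.4981 0.1754 0.1924] lens (np.float64(-88.47), np.float64(-14.34)) want (np.float64(-89.79), np.float64(-16.17))
87 [0.4987 0.1753 0.1933] lens (np.float64(-89.11), np.float64(-16.31)) want (np.float64(-89.86), np.float64(-16.27))
90 [0.498  0.1752 0.1935] lens (np.float64(-89.95), np.float64(-13.73)) want (np.float64(-89.78), np.float64(-16.29))
```

```bash
python3 -m pendant '[[[0,0.0005,-0.0018,0,0,0,0],[0,0,0,0,0,0,0],[0,0,0,0,0,0,0],[0,0,0,0,0,0,0.5],[0,0,0,0,0,0,0.5],[0,0,0,0,0,0,0.5],[0,0,0,0,0,0,0.5],[0,0,-0.03,0,0,0,0.5],[0,0,-0.06,0,0,0,0.5],[0,0,-0.06,0,0,0,0.5],[0.03,0,-0.03,0,0,0,0.5],[0,0,0,0,0,0,0.5],[0,0,0,0,0,0,0.5]]]'|sed -n '2,4p'
cat > screen.py <<'E'
from h import *
N=[]
for k in range(4):
    s=snap('wrist');P=cloud(s);q=P[378:404,298:366].reshape(-1,3); q=q[(q[:,2]>.16)&(q[:,2]<.25)&(q[:,1]<.3)]
    for _ in range(3):
        c=q.mean(0); n=np.linalg.svd(q-c,full_matrices=False)[2][2]; r=(q-c)@n; q=q[abs(r)<max(2*r.std(),.001)]
    N.append(n*np.sign(n[1]))
    print(len(q),c.round(4),np.degrees(np.arctan2(N[-1][1],N[-1][0])).round(2),np.degrees(np.arcsin(N[-1][2])).round(2))
E
python3 screen.py; python3 handle.py 306 210 332 297; python3 aim.py
```

```text
tcp_pos: [0.4983, 0.3816, 0.303]
tool_rot: [0.706, 0.708, 0.002, 0.001]
force: [-0.8, -1.0, -1.2]
1562 [0.5085 0.2585 0.2109] 89.93 15.07
1605 [0.5074 0.2585 0.2107] 90.1 15.3
1575 [0.5069 0.2586 0.2105] 90.15 15.29
1558 [0.507  0.2587 0.2103] 90.08 15.25
1315 top-surface centre [0.498  0.3568 0.167 ] len 0.0663 yaw back 90.66 slope deg 4.36
axis->centre yaw 90.0
84 [0.4979 0.1743 0.1932] lens (np.float64(-90.03), np.float64(-15.64)) want (np.float64(-89.77), np.float64(-16.28))
88 [0.4974 0.1745 0.1931] lens (np.float64(-89.78), np.float64(-15.37)) want (np.float64(-89.71), np.float64(-16.27))
87 [0.498  0.1745 0.1936] lens (np.float64(-89.2), np.float64(-16.31)) want (np.float64(-89.78), np.float64(-16.33))
```

```bash
python3 -c "
from h import *
plan(.498,.3568,.154,0)"
```

```text
tcp [0.4983 0.3813 0.3018] yaw 0.2 t 48.4 gap 0.497
 turn [ 0.011 -0.009  0.023]  shift(/0.0625 per row) [-0.0307 -0.0004  0.1848]  rows 3.0  q6 [0.48 0.47 1.36 0.   1.3  0.47]
```

```bash
python3 -m pendant '[[[-0.0307,-0.0004,0,0,0,0.023,0.5],[0,0,0.04,0,0,0,0.5],[0,0,0.05,0,0,0,0.5],[0,0,0.05,0,0,0,0.5],[0,0,0.03,0,0,0,0.5],[0,0,0.0148,0,0,0,0.5],[0,0,0,0,0,0,0.5],[0,0,0,0,0,0,0],[0,0,0,0,0,0,0],[0,0,0,0,0,0,0],[0,0,0,0,0,0,0],[0,0,0,0,0,0,0],[0,0,0,0,0,0,0]]]'|sed -n '2,6p'
python3 -m pendant '[[[0,0,-0.0025,0,0,0,0],[0,0,-0.0025,0,0,0,0],[0,0,0,0,0,0,0],[0,0,0,0,0,0,0]]]'|sed -n '2,6p'
python3 -m pendant '[[[0,0,0,0,0,0,0.5],[0,0,0,0,0,0,0.5],[0,0,0,0,0,0,0.5],[0,0,0,0,0,0,0.5],[0,0,-0.03,0,0,0,0.5],[0,0,-0.06,0,0,0,0.5],[0,0,-0.06,0,0,0,0.5],[0.03,0,-0.03,0,0,0,0.5],[0,0,0,0,0,0,0.5],[0,0,0,0,0,0,0.5]]]'|sed -n '2,4p'
python3 screen.py; python3 handle.py 306 210 332 297; python3 aim.py
```

```text
tcp_pos: [0.4992, 0.3582, 0.1559]
tool_rot: [0.707, 0.707, 0.003, 0.0]
force: [-1.1, 2.0, 4.5]
finger_gap: 0.179
gripper_force: 58.6
tcp_pos: [0.499, 0.358, 0.1585]
tool_rot: [0.707, 0.707, 0.002, 0.0]
force: [0.8, 4.1, -3.1]
finger_gap: 0.179
gripper_force: 58.5
tcp_pos: [0.4978, 0.381, 0.303]
tool_rot: [0.707, 0.708, 0.002, 0.001]
force: [0.4, -0.5, -0.9]
1579 [0.5075 0.2577 0.2108] 89.46 16.22
1602 [0.5065 0.2577 0.2107] 89.46 15.94
1548 [0.5063 0.2579 0.2104] 89.49 16.2
1582 [0.5064 0.2579 0.2102] 89.41 16.22
1305 top-surface centre [0.499  0.3567 0.1686] len 0.0661 yaw back 89.39 slope deg 5.06
axis->centre yaw 89.54
89 [0.4975 0.1736 0.1932] lens (np.float64(-89.75), np.float64(-16.48)) want (np.float64(-89.72), np.float64(-16.31))
89 [0.4969 0.174  0.1927] lens (np.float64(-89.76), np.float64(-16.01)) want (np.float64(-89.65), np.float64(-16.24))
85 [0.4973 0.1739 0.1926] lens (np.float64(-90.22), np.float64(-16.39)) want (np.float64(-89.7), np.float64(-16.23))
```

Aim is about 16.2° down against 16.2° wanted, with the swivel within about 0.5°. Next I check that the row is undisturbed and locate the button.

```bash
python3 - <<'E'
from h import *
for n in('scene','top'):
    s=snap(n); P=cloud(s); h=cv2.cvtColor(s['pixels'],cv2.COLOR_RGB2HSV); z=P[...,2]; ok=s['depth']>0
    m=((h[...,0]<6)|(h[...,0]>174))&(h[...,1]>150)&(h[...,2]>90)&(z>.2)&(P[...,1]>.1)&ok; b=P[m]
    if len(b): print(n,len(b),np.median(b,0).round(4),np.percentile(b,[5,95],axis=0).round(4).tolist())
    if n=='scene': save(s,'s3.png',(200,170,520,410),2.5); boxes(s=s,mn=300)
    q=P[ok&(z>.029)&(z<.0405)&(P[...,0]>.38)&(P[...,0]<.65)&(P[...,1]>-.36)&(P[...,1]<-.2)]
    print([(round(x,2),np.percentile(q[abs(q[:,0]-x)<.005,1],98).round(4)) for x in np.arange(.42,.65,.03) if (abs(q[:,0]-x)<.005).sum()>3], np.percentile(q[:,0],1))
plan(.464,.234,.30,0)
E
```

```text
scene 45 [0.4615 0.2332 0.2539] [[0.4553, 0.2265, 0.2455], [0.4696, 0.2405, 0.2586]]
462 [ 42. 115.] [ 579.7 1246.5] [368.8  29.1] 0.9
1502 [356. 192.] [919.4 224.5] [  13.7 1485.5] 0.1
304 [265. 197.] [735.4 270.4] [100.2 208.2] 36.1
417 [275. 243.] [607.4 127.2] [148.4 292.6] 46.0
3388 [387. 341.] [ 532.5 -299.1] [250.3 110.4] 5.0
651 [462. 344.] [ 628.9 -446.5] [77.5 74. ] 88.2
[(np.float64(0.42), np.float64(-0.2574)), (np.float64(0.45), np.float64(-0.258)), (np.float64(0.48), np.float64(-0.2584)), (np.float64(0.51), np.float64(-0.2571)), (np.float64(0.54), np.float64(-0.2551)), (np.float64(0.57), np.float64(-0.2551)), (np.float64(0.6), np.float64(-0.2553)), (np.float64(0.63), np.float64(-0.2557))] 0.41099343270669053
top 60 [0.4646 0.2343 0.2536] [[0.4576, 0.2282, 0.2458], [0.473, 0.2444, 0.2583]]
[(np.float64(0.42), np.float64(-0.2574)), (np.float64(0.45), np.float64(-0.2581)), (np.float64(0.48), np.float64(-0.2598)), (np.float64(0.51), np.float64(-0.258)), (np.float64(0.54), np.float64(-0.2572)), (np.float64(0.57), np.float64(-0.257)), (np.float64(0.6), np.float64(-0.2566)), (np.float64(0.63), np.float64(-0.2556))] 0.41064342276174093
tcp [0.4982 0.381  0.3025] yaw 0.0 t 51.5 gap 0.501
 turn [ 0.018 -0.013  0.001]  shift(/0.0625 per row) [-0.1837 -0.0428  0.0031]  rows 3.0  q6 [0.47 0.47 1.36 0.   1.3  0.47]
```

View pics/s3.png

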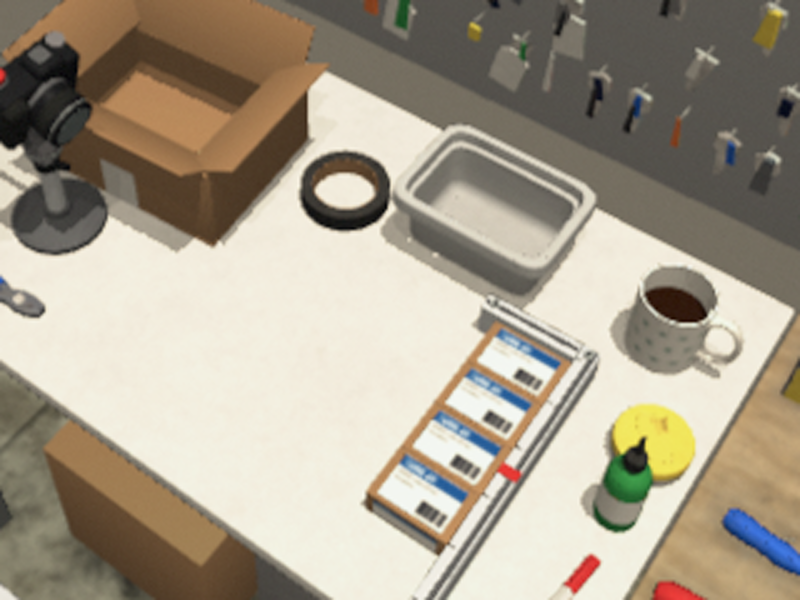

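The row shows four boxes, closed, with the tin, oil bottle and tape untouched. Moving over the button.

```bash
python3 -m pendant '[[[0,0,-0.03,0,0,0,0],[-0.046,-0.0107,-0.01,0,0,0,0],[-0.046,-0.0107,0,0,0,0,0],[-0.046,-0.0107,0,0,0,0,0],[-0.046,-0.0107,0,0,0,0,0],[0,0,0.03,0,0,0,0],[0,0,0.01,0,0,0,0],[0,0,0,0,0,0,0],[0,0,0,0,0,0,0]]]'
python3 -c "
from h import *
plan(.464,.2335,.2685,0)"
```

```text
t: 52.45
tcp_pos: [0.4645, 0.2347, 0.3028]
tool_rot: [0.707, 0.708, 0.002, 0.0]
force: [-0.3, 0.8, -0.0]
finger_gap: 0.001
gripper_force: 0.0
tcp [0.4645 0.2347 0.3028] yaw 0.1 t 52.5 gap 0.001
 turn [ 0.027 -0.018  0.011]  shift(/0.0625 per row) [-0.0015 -0.0006  0.0429]  rows 1.0  q6 [0.25 0.32 1.62 0.   1.2  0.25]
```

```bash
python3 -m pendant '[[[-0.002,-0.0006,0.02,0,0,0,0],[0,0,0.016,0,0,0,0],[0,0,0.004,0,0,0,0],[0,0,0,0,0,0,0]]]'|sed -n '2p;4p'
for i in 1 2; do python3 -m pendant '[[[0,0,0.0015,0,0,0,0],[0,0,0,0,0,0,0]]]'|sed -n '2p;4p'; done
```

```text
tcp_pos: [0.4638, 0.2331, 0.2707]
force: [1.1, -0.4, 0.0]
tcp_pos: [0.4644, 0.2329, 0.2702]
force: [-0.1, 0.0, 1.0]
tcp_pos: [0.4642, 0.2327, 0.2686]
force: [0.1, 0.0, 2.1]
```

```bash

for i in 1 2 3; do python3 -m pendant '[[[0,0,0.0013,0,0,0,0],[0,0,0,0,0,0,0],[0,0,0,0,0,0,0]]]'|sed -n '2p;4p'; done
```

```text
tcp_pos: [0.464, 0.2326, 0.2673]
force: [0.7, 0.8, 2.0]
tcp_pos: [0.4638, 0.2326, 0.2662]
force: [0.1, 1.4, 2.5]
tcp_pos: [0.4638, 0.2325, 0.2651]
force: [0.6, 1.5, 3.0]
```

```bash

python3 -m pendant '[[[0,0,0.001,0,0,0,0],[0,0,0,0,0,0,0],[0,0,0,0,0,0,0]]]'|sed -n '2p;4p'
```

```text
tcp_pos: [0.4638, 0.2326, 0.2646]
force: [0.2, 1.1, 4.4]
```

The button has bottomed out, so the picture is taken. Lifting clear and checking the final state.

```bash

python3 -m pendant '[[[0,0,-0.005,0,0,0,0],[0,0,-0.03,0,0,0,0],[0,0,-0.06,0,0,0,0],[0,0,-0.06,0,0,0,0],[0.05,0,0,0,0,0,0],[0.05,0,0,0,0,0,0],[0.05,0,0,0,0,0,0],[0,0,0,0,0,0,0],[0,0,0,0,0,0,0]]]'|sed -n '1,4p'
python3 - <<'E'
from h import *
for n in('scene','top'):
    s=snap(n); P=cloud(s); h=cv2.cvtColor(s['pixels'],cv2.COLOR_RGB2HSV); z=P[...,2]; ok=s['depth']>0
    m=((h[...,0]<6)|(h[...,0]>174))&(h[...,1]>150)&(h[...,2]>90)&(z>.2)&(P[...,1]>.1)&ok; b=P[m]
    if len(b): print(n,len(b),np.median(b,0).round(4))
    q=P[ok&(z>.029)&(z<.0405)&(P[...,0]>.38)&(P[...,0]<.65)&(P[...,1]>-.36)&(P[...,1]<-.2)]
    print([(round(x,2),np.percentile(q[abs(q[:,0]-x)<.005,1],98).round(4)) for x in np.arange(.42,.65,.03) if (abs(q[:,0]-x)<.005).sum()>3], np.percentile(q[:,0],1))
    if n=='scene': save(s,'s4.png',(300,240,440,380),4.2)
E
python3 aim.py
```

```text
t: 55.35
tcp_pos: [0.4623, 0.3522, 0.3872]
tool_rot: [0.706, 0.708, -0.0, 0.0]
force: [0.2, -0.3, 0.2]
scene 44 [0.4616 0.2324 0.254 ]
[(np.float64(0.42), np.float64(-0.2576)), (np.float64(0.45), np.float64(-0.2579)), (np.float64(0.48), np.float64(-0.2564)), (np.float64(0.51), np.float64(-0.2564)), (np.float64(0.54), np.float64(-0.2561)), (np.float64(0.57), np.float64(-0.256)), (np.float64(0.6), np.float64(-0.256)), (np.float64(0.63), np.float64(-0.2562))] 0.4108620764159964
top 59 [0.4639 0.2343 0.2533]
[(np.float64(0.42), np.float64(-0.2574)), (np.float64(0.45), np.float64(-0.258)), (np.float64(0.48), np.float64(-0.258)), (np.float64(0.51), np.float64(-0.2576)), (np.float64(0.54), np.float64(-0.256)), (np.float64(0.57), np.float64(-0.2577)), (np.float64(0.6), np.float64(-0.2592)), (np.float64(0.63), np.float64(-0.2562))] 0.4105876569772249
86 [0.4976 0.1737 0.1925] lens (np.float64(-89.25), np.float64(-17.71)) want (np.float64(-89.74), np.float64(-16.24))
82 [0.4973 0.1739 0.1929] lens (np.float64(-89.55), np.float64(-15.86)) want (np.float64(-89.7), np.float64(-16.27))
86 [0.4985 0.1739 0.1932] lens (np.float64(-89.6), np.float64(-15.75)) want (np.float64(-89.83), np.float64(-16.31))
```

View pics/s4.png

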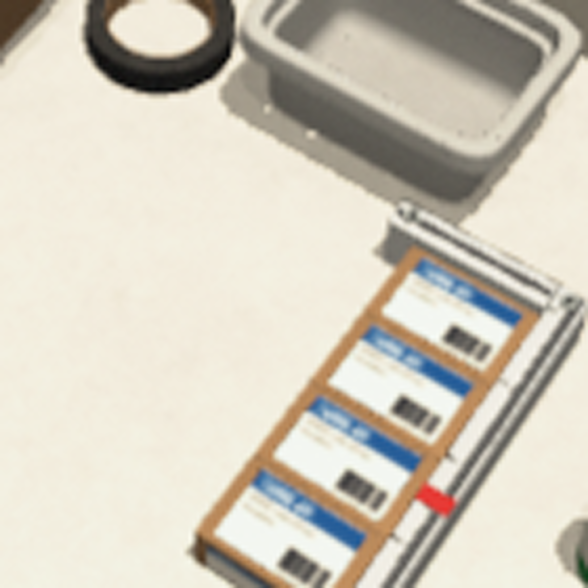

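The row is unchanged: closed, against the stop and the rail. The camera is unmoved and the button has sprung back. Handing in.

```bash
python3 -c "
from station import job
print(job.sign_off())"
```

```text
the job is handed in; nothing more can be done
None
```

Job handed in: all four boxes stand in a closed row against the stop and rail, the lens measures within about 1° of the red mark, the shutter was pressed to its stop and released, and the tin, oil bottle and tape were not touched.

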